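# Sanitise the hanging chopping boards

### The job

Sanitise the small chopping boards that hang on the stand, one after the other and cleanest first: green, then yellow, then red (a colour may be missing). Lift each board off its hook and hold it upright and square to the UV lamp, its middle opposite the violet window and about 10 cm from it, for at least two seconds with its front (the side with the white disc) and then for at least two seconds with its back; then stand it upright on its lower edge in a free slot of the wooden rack and let go before taking the next. Leave the things round about where they are and the lamp standing.

Things in the scene. Friction and masses are not known exactly. Their poses are not given: they have to be found in the camera images.
- green_board: green board 90 wide (y) x 160 high (z) x 12 mm thick (x), 160 g; may be absent. Origin: middle of lower edge; z up. FRONT looks along -x: white disc low down, 4 dots; BACK is plain. Hand slot 44 mm wide, at z 90-120, hangs on a hook; pinch the strip above it (z 120-160) from above across the thickness. Starts front to the robot, lower edge 30 mm above the worktop
- yellow_board: yellow board 90 wide (y) x 160 high (z) x 12 mm thick (x), 160 g; may be absent. Origin: middle of lower edge; z up. FRONT looks along -x: white disc low down, 4 dots; BACK is plain. Hand slot 44 mm wide, at z 90-120, hangs on a hook; pinch the strip above it (z 120-160) from above across the thickness. Starts front to the robot, lower edge 30 mm above the worktop
- red_board: red board 90 wide (y) x 160 high (z) x 12 mm thick (x), 160 g; may be absent. Origin: middle of lower edge; z up. FRONT looks along -x: white disc low down, 4 dots; BACK is plain. Hand slot 44 mm wide, at z 90-120, hangs on a hook; pinch the strip above it (z 120-160) from above across the thickness. Starts front to the robot, lower edge 30 mm above the worktop
- hook_stand: fixed wooden stand. Origin on worktop under middle hook's board; hooks at y -115, 0, 115 mm point to its -x: 20 wide, 6 thick, top at 150 mm, end lip (x -22 to -16) rises 8 mm. To free a board raise it 10-22 mm (16 best), draw it 45+ mm to -x. Crossbar at x 41-57, top 150; stand 358 mm wide, nothing above 158. Boards hang at x = 0
- uv_lamp: white ultraviolet lamp, loose, 0.9 kg, on a 130 x 130 mm foot, 212 mm high; head 110 mm wide, 56 deep. Origin on the worktop under the head; the window faces its -x, roughly to the robot's right (world -y) and a little towards it. It may get knocked aside during the job
- lamp_window (a point): centre of the lamp's violet window (84 wide x 92 mm high), on its face, 30 mm to the lamp's -x of its origin and 152 mm above the worktop; axes as the lamp's, so it looks along -x
- board_rack: fixed wooden rack, base 200 (x) x 110 (y) x 14 mm. Origin under its centre, on the worktop. Slots at x = -62, 0, 62 mm, each between two pairs of round-topped 12 mm dowels (y = -30, 30; tops at 72 mm), 18 mm free along x. A board stands in one on its lower edge, faces square to the rack's x axis (front either way), leaning a few degrees at most
- slot0 (a point): slot at the rack's x = -62 mm: its centre on the base's upper face (14 mm above the worktop), where the middle of a board's lower edge goes; axes as the rack's
- slot1 (a point): slot at the rack's x = 0 mm: its centre on the base's upper face (14 mm above the worktop), where the middle of a board's lower edge goes; axes as the rack's
- slot2 (a point): slot at the rack's x = 62 mm: its centre on the base's upper face (14 mm above the worktop), where the middle of a board's lower edge goes; axes as the rack's
- timer: round cream wind-up timer, 65 mm across, 58 mm high; bystander, origin at the centre of its underside
- spice_jar: dark spice jar, 57 mm across, 89 mm high; bystander, origin at the centre of its underside
- mug: white mug with a handle, 78 mm across, 97 mm high; bystander, origin at the centre of its underside
- ribbed_cup: cream fluted cup, 78 mm across, 70 mm high; bystander, origin at the centre of its underside

How it is judged (in metres and radians):
On the way, in this order (a step that is already met when the one before it is completed fails the run):
1. the front of the green board faces the lamp window for 2 s, its middle opposite the window, 5 to 15 cm away, upright and square within 17 degrees (x of lamp_window in the frame of green_board between -0.15 and -0.05 m and y of lamp_window in the frame of green_board between -0.035 and 0.035 m and z of lamp_window in the frame of green_board between 0.04 and 0.12 m and x of green_board in the frame of uv_lamp below -0.04 m and angle between the x axis of green_board and the x axis of uv_lamp, either way round below 0.3 rad and angle between green_board's own z axis and vertical below 0.3 rad), for 2 s.
2. then its back, in the same way, for 2 s (x of lamp_window in the frame of green_board between 0.05 and 0.15 m and y of lamp_window in the frame of green_board between -0.035 and 0.035 m and z of lamp_window in the frame of green_board between 0.04 and 0.12 m and x of green_board in the frame of uv_lamp below -0.04 m and angle between the x axis of green_board and the x axis of uv_lamp, either way round below 0.3 rad and angle between green_board's own z axis and vertical below 0.3 rad), for 2 s.
3. the green board stands in a slot of the rack, released ((x of green_board in the frame of slot0 between -0.015 and 0.015 m or x of green_board in the frame of slot1 between -0.015 and 0.015 m or x of green_board in the frame of slot2 between -0.015 and 0.015 m) and y of green_board in the frame of board_rack between -0.035 and 0.035 m and z of green_board in the frame of board_rack between 0.008 and 0.022 m and angle between green_board's own z axis and vertical below 0.25 rad and contact force between green_board and the fingers below 0.1 N and linear speed of green_board below 0.03 m/s), for 0.3 s.
4. the front of the yellow board faces the lamp window for 2 s, its middle opposite the window, 5 to 15 cm away, upright and square within 17 degrees (x of lamp_window in the frame of yellow_board between -0.15 and -0.05 m and y of lamp_window in the frame of yellow_board between -0.035 and 0.035 m and z of lamp_window in the frame of yellow_board between 0.04 and 0.12 m and x of yellow_board in the frame of uv_lamp below -0.04 m and angle between the x axis of yellow_board and the x axis of uv_lamp, either way round below 0.3 rad and angle between yellow_board's own z axis and vertical below 0.3 rad), for 2 s.
5. then its back, in the same way, for 2 s (x of lamp_window in the frame of yellow_board between 0.05 and 0.15 m and y of lamp_window in the frame of yellow_board between -0.035 and 0.035 m and z of lamp_window in the frame of yellow_board between 0.04 and 0.12 m and x of yellow_board in the frame of uv_lamp below -0.04 m and angle between the x axis of yellow_board and the x axis of uv_lamp, either way round below 0.3 rad and angle between yellow_board's own z axis and vertical below 0.3 rad), for 2 s.
6. the yellow board stands in a slot of the rack, released ((x of yellow_board in the frame of slot0 between -0.015 and 0.015 m or x of yellow_board in the frame of slot1 between -0.015 and 0.015 m or x of yellow_board in the frame of slot2 between -0.015 and 0.015 m) and y of yellow_board in the frame of board_rack between -0.035 and 0.035 m and z of yellow_board in the frame of board_rack between 0.008 and 0.022 m and angle between yellow_board's own z axis and vertical below 0.25 rad and contact force between yellow_board and the fingers below 0.1 N and linear speed of yellow_board below 0.03 m/s), for 0.3 s.
7. the front of the red board faces the lamp window for 2 s, its middle opposite the window, 5 to 15 cm away, upright and square within 17 degrees (x of lamp_window in the frame of red_board between -0.15 and -0.05 m and y of lamp_window in the frame of red_board between -0.035 and 0.035 m and z of lamp_window in the frame of red_board between 0.04 and 0.12 m and x of red_board in the frame of uv_lamp below -0.04 m and angle between the x axis of red_board and the x axis of uv_lamp, either way round below 0.3 rad and angle between red_board's own z axis and vertical below 0.3 rad), for 2 s.
8. then its back, in the same way, for 2 s (x of lamp_window in the frame of red_board between 0.05 and 0.15 m and y of lamp_window in the frame of red_board between -0.035 and 0.035 m and z of lamp_window in the frame of red_board between 0.04 and 0.12 m and x of red_board in the frame of uv_lamp below -0.04 m and angle between the x axis of red_board and the x axis of uv_lamp, either way round below 0.3 rad and angle between red_board's own z axis and vertical below 0.3 rad), for 2 s.
9. the red board stands in a slot of the rack, released ((x of red_board in the frame of slot0 between -0.015 and 0.015 m or x of red_board in the frame of slot1 between -0.015 and 0.015 m or x of red_board in the frame of slot2 between -0.015 and 0.015 m) and y of red_board in the frame of board_rack between -0.035 and 0.035 m and z of red_board in the frame of board_rack between 0.008 and 0.022 m and angle between red_board's own z axis and vertical below 0.25 rad and contact force between red_board and the fingers below 0.1 N and linear speed of red_board below 0.03 m/s), for 0.3 s.
At the end, for the whole second after the job is handed in: Every board present stands released and at rest in a slot of the rack: lower edge on the rack's base (within 8 mm), its middle within 15 mm of a slot's centre along the rack and 35 mm across it, upright within 14 degrees; the lamp stands (all of step 3 and all of step 6 and all of step 9 and angle between uv_lamp's own z axis and vertical below 0.2 rad); the robot touches nothing.
It fails at once if a bystander moved more than 3 cm (distance of any of timer, spice_jar, mug, ribbed_cup from where it was at the start of the episode above 0.03 m).
It fails at once if the lamp knocked over (angle between uv_lamp's own z axis and vertical above 0.6 rad).
Of green_board, yellow_board, red_board only 2 to 3 are there at a start; the rules pass over those that are not, and their reading is None.
At some moment in a run one of uv_lamp may be knocked a few centimetres aside while the robot is not near it.
It also fails if it takes over 210 s, if anything falls off the work surface, if the arm or the gripper's body presses on something with over 40 N, if the wrist force passes 120 N, or if a joint passes its speed limit or range.

### The arm

A 6-joint arm with a two-finger parallel gripper is mounted at the origin on a cart in front of the work surface, level with it; the furniture and walls round the work are solid. World frame = base frame: x ahead of the robot, y to its left, z up, the work surface at z = 0. Lengths are in mm, angles in rad, forces in N, time in s.
With the tool pointing down it reaches from about 350 to 775 mm from the base axis. Payload 7.3 kg.
Tool frame: the origin (TCP) lies at the very end of the fingers, on their centre line; the grasp point (between the pads) lies 19 mm behind it; x points along the fingers, y is the direction in which the jaws open and shut, and the axes are right-handed (so a half turn about x gives the same grasp; the last joint's range is limited). The gripper opens to 92 mm and grips with 3 to 60 N. Pads are 19 mm wide; open, the fingers measure 130 mm over their backs; the gripper's body (75 mm by 190 mm) begins 47 mm behind the grasp point.
Start: joints at [-1.36, 0.342, 1.524, -0, 1.275, -0.146], TCP at [183.394, -491.947, 226.741] pointing down, gripper open.
Joint ranges: [-2.53, 2.53], [-0.77, 2.02], [0.04, 2.7], [-1, 4.14], [0.28, 2.66], [-3.11, 3.11]. Speed limits (rad/s): [2.57, 2.57, 3.14, 3.14, 3.14, 3.14].

### API

Orientations are given as [roll, pitch, yaw] about the fixed x, y, z axes, in that order (R = Rz(yaw) Ry(pitch) Rx(roll)).
In Python, from plant import bot gives the robot as it stands.
- The arm moves only by the tool step_arm, never from a script. Its argument "targets" is a list that holds one entry, the list of rows, each a list of 4 numbers: the shift along the tool's x, y, z in m, then the turn about the tool's x in degrees. A call has exactly 5 rows; each row is the pose to reach, as a shift and turn from the pose measured when the call began, along the tool's axes at that moment; what a row does not reach only later rows make up. A row lasts 1/12 s, in which the tool goes at most 41.7 mm and 7.16 degrees, less where a joint would pass 70% of its speed; a pose out of reach is approached as far as the arm can. A call with a gripper value outside its range is refused whole. "jaw" is the closure, from 0 (fully open) to 1 (shut), set as the call begins (left out, the last holds). The fingers move at their own pace and stop on an object; the grip force is fixed at half the most. Time passes only in rows, so rows that repeat a pose let the fingers close, or fill a call up. It gives the time, the measured TCP pose, the force and the opening at its end, in the units of the state.
- bot.get_obs(): the state, without advancing time (a new reading comes with each control period).
- bot.capture(name): name is "side" or "top"; returns a dict with "color" (400x640x3 uint8, red, green, blue), "depth" (400x640 float32, mm along the optical axis (not along the pixel's ray), 0 where there is no reading), "fov_y" (degrees; the focal length in pixels is half the picture's height over the tangent of half this angle, whatever the lens; pixels are square), "cx", "cy" (the principal point, pixels), "rvec" (rotation vector, rad) and "tvec" (3), from world to camera coordinates, as OpenCV has them. Camera axes: x right, y down, z forward; pixel columns grow to the right and rows downward; lengths in mm; the calibration is good to about 2 mm. A picture is of the moment at which its call begins.
- bot.close_job(): hands the job in, once; it reports no verdict.
The state is a dict: "time": time; "joint_positions": joint angles; "dq": joint speeds; "tau": joint torques, N m; "tool_pos": TCP position; "tcp_rot": TCP orientation; "contact_force": force on the tool from outside, world axes, zero at the start; "moment": the same for the moment, N m; "grip_width": finger opening in mm.
Only numpy, scipy, OpenCV 4.12 (cv2) and the standard library are available. Lean on these libraries where they do the work, as an engineer would, in place of code of your own. Each camera call takes 0.05 s, during which the arm holds its last target. There are 200 camera calls.

## Working session

There is one attempt and no reset: what is moved stays moved. The work goes in short steps, Python scripts to look and compute and a tool call to move; the robot and the scene stay as the last step left them, time stands still between calls to the robot, and variables do not carry over. Pictures are saved under pics/ and viewed, about 12 in all and at most 16, crops included, and the job is handed in when it is done.

Besides the shell and the picture viewer there is one more tool, called as a command line: name --argument value ..., lists and objects as JSON in quotes. step_arm: Moves the arm, as the interface text tells. Its arguments: {"type":"object","properties":{"targets":{"type":"array","items":{"type":"array","items":{"type":"array","items":{"type":"number"}}}},"jaw":{"type":"number"}},"required":["targets"]}

```bash
ls; mkdir -p pics; cat > h.py <<'E'
import numpy as np, cv2
from scipy.spatial.transform import Rotation as Ro
from plant import bot
def cap(n):
    c=bot.capture(n); f=200/np.tan(np.radians(c['fov_y'])/2)
    d=c['depth']; v,u=np.mgrid[:400,:640]
    P=np.stack([(u-c['cx'])/f*d,(v-c['cy'])/f*d,d],-1)
    R=cv2.Rodrigues(np.array(c['rvec'],float))[0]
    W=(P-np.array(c['tvec']).ravel())@R
    W[d==0]=np.nan
    return c['color'],W
E
python3 - <<'E'
from h import *
o=bot.get_obs()
for k,v in o.items(): print(k,np.round(v,3))
for n in('side','top'):
    c,W=cap(n); cv2.imwrite(f'pics/{n}0.png',c[...,::-1]); np.savez(f'{n}0.npz',c=c,W=W)
E
```

```text
pics
time 0.0
joint_positions [-1.36   0.343  1.525  0.     1.275 -0.146]
dq [ 0.    -0.    -0.001  0.001 -0.003  0.003]
tau [ 1.0000e-03 -4.3124e+01 -2.4421e+01  7.2000e-02  5.6000e-02 -0.0000e+00]
tool_pos [ 183.295 -491.507  226.038]
tcp_rot [-1.72   1.569  1.778]
contact_force [-0.207  0.069  0.343]
moment [-0.026  0.001 -0.01 ]
grip_width 91.7
```

View pics/side0.png

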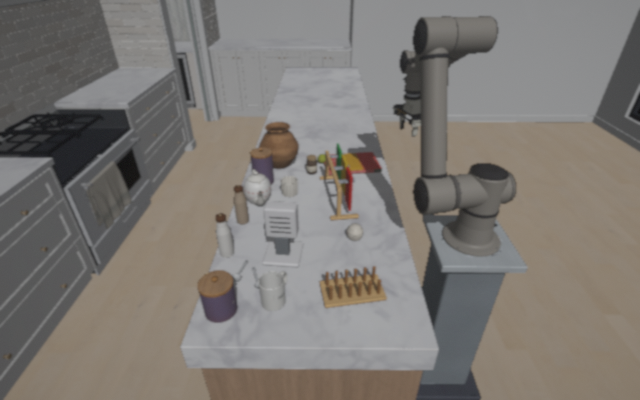

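View pics/top0.png

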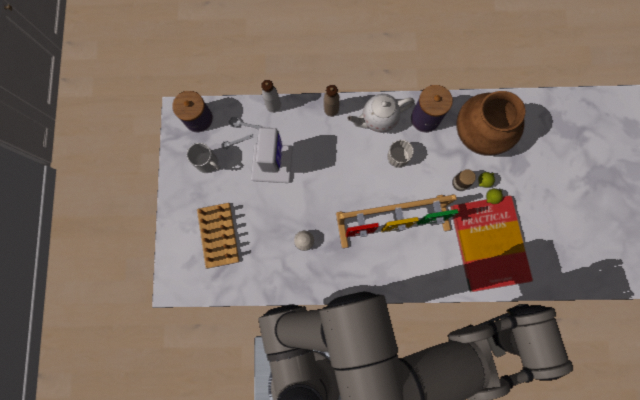

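Top view: three boards, red (362,229), yellow (400,224), green (438,216). The lamp is at (270,155), the rack at (218,236) and the timer at (304,240). World +y is to the left. Next I fit their poses.

```bash
cat >> h.py <<'E'
def rect(p):
    (c,s,a)=cv2.minAreaRect(p[:,:2].astype(np.float32)); return np.round(c,1),np.round(s,1),round(a,1)
def box(W,u0,v0,u1,v1,zl,zh):
    p=W[v0:v1,u0:u1].reshape(-1,3); return p[(p[:,2]>zl)&(p[:,2]<zh)]
E
python3 - <<'E'
from h import *
t=np.load('top0.npz'); W=t['W']; c=t['c']
hsv=cv2.cvtColor(c,cv2.COLOR_RGB2HSV)
for n,(u0,v0,u1,v1) in dict(red=(340,215,382,245),yel=(378,210,422,240),grn=(418,200,458,232)).items():
    sub=np.zeros(hsv.shape[:2],bool); sub[v0:v1,u0:u1]=1
    p=W[sub&(hsv[...,1]>150)&(W[...,2]>150)]
    p=p[p[:,2]>175]
    print(n,len(p),'z',np.round(np.percentile(p[:,2],[5,50,95]),1),rect(p), p.mean(0).round(1))
p=box(W,330,190,465,225,135,158); print('bar',len(p),rect(p))
p=box(W,190,195,245,275,60,85); print('dowels',len(p),rect(p),p[:,2].max())
p=box(W,190,195,245,275,8,20); print('rackbase',len(p),rect(p))
p=box(W,240,120,300,190,190,225); print('lamphead',len(p),rect(p),np.median(p[:,2]))
p=box(W,245,120,300,195,5,40); print('foot',len(p),rect(p), np.median(p[:,2]))
for n,b in dict(timer=(285,222,320,258),cup=(385,135,418,172),mug=(183,138,220,178),jar=(450,165,478,195)).items():
    p=box(W,*b,15,130); print(n,rect(p),p[:,2].max())
s=np.load('side0.npz'); W=s['W']
p=box(W,262,200,300,262,190,225); print('S lamphead',len(p),rect(p))
p=box(W,262,200,300,240,115,185); print('S lampface',len(p),rect(p))
p=box(W,315,260,390,305,60,85); print('S dowels',len(p),rect(p))
E
```

```text
red 132 z [179.1 188.7 194.1] (array([ 465., -178.]), array([11.3, 87. ]), 8.3) [ 464.3 -178.6  188.3]
yel 139 z [180.9 189.5 193.2] (array([ 479. , -291.9]), array([12.5, 88.8]), 8.6) [ 478.4 -291.7  188.8]
grn 131 z [183.2 189.  192.9] (array([ 498.9, -406.9]), array([11.4, 89.3]), 7.8) [ 498.4 -406.1  188.6]
bar 949 (array([ 499.6, -291. ]), array([ 79.5, 351.1]), 8.1)
dowels 156 (array([472.6, 281.2]), array([162.9,  71.6]), 9.7) 76.92081464400505
rackbase 1609 (array([483.3, 280.2]), array([234.2, 171.9]), 0.7)
lamphead 757 (array([710.7,  93.7]), array([ 61. , 112.3]), 86.1) 210.57871291163383
foot 961 (array([735.2, 103.8]), array([184.4, 259.9]), 89.4) 14.397448546508553
timer (array([446.1,  -1.4]), array([61.4, 60.6]), 87.2) 63.00958590813899
cup (array([ 723.9, -319.6]), array([76. , 77.6]), 39.3) 75.56910877912283
mug (array([711.8, 321.6]), array([100. ,  75.9]), 25.5) 103.69451574904853
jar (array([ 629.1, -516.9]), array([54.6, 51. ]), 1.2) 96.17302843708767
S lamphead 460 (array([713.4,  97.6]), array([ 59.3, 108.6]), 84.6)
S lampface 560 (array([709.4, 115.6]), array([116.1,  45.3]), 13.5)
S dowels 197 (array([475.2, 281.4]), array([164.2,  73.8]), 10.0)
```

```bash
python3 - <<'E'
import cv2
a=cv2.imread('pics/top0.png')[110:280,180:480]; cv2.imwrite('pics/crop0.png',cv2.resize(a,(800,453),interpolation=cv2.INTER_CUBIC))
E
```

```text
(no output)
```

View pics/crop0.png

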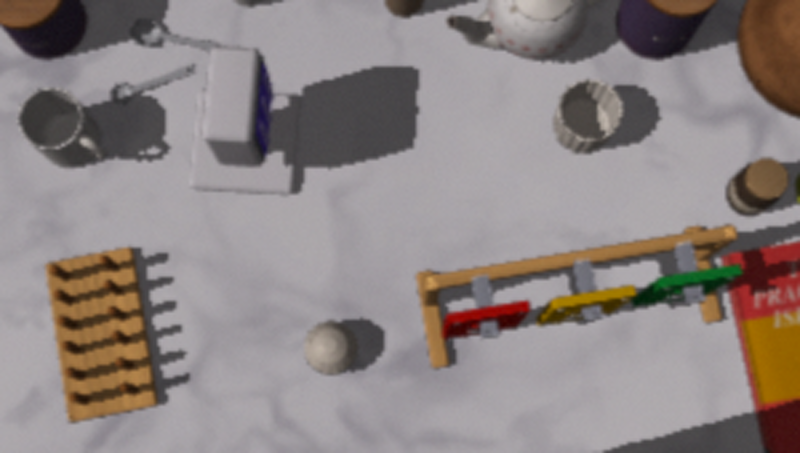

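```bash
cat >> h.py <<'E'
def pose():
    o=bot.get_obs(); R=Ro.from_euler('xyz',o['tcp_rot']).as_matrix()
    return np.array(o['tool_pos']),R,np.degrees(np.arctan2(R[1,1],R[0,1])),o
def plan(wps):
    """wps: (x,y,z,jaw yaw deg, steps); prints calls of 5 linear rows' final value: shift m, turn deg"""
    p,R,psi,o=pose(); p=p.copy()
    print('now',p.round(1),'yaw',round(psi,1),'t',o['time'],'q',np.round(o['joint_positions'],2),'tilt',np.degrees(np.arccos(-R[2,0])).round(2),'w',o['grip_width'],'F',np.round(o['contact_force'],1))
    for x,y,z,a,n in wps:
        q=np.array([x,y,z],float); p0=p.copy();a0=psi; dt=(a-a0)
        for k in range(n):
            t=p0+(q-p0)*(k+1)/n; aa=a0+dt*(k+1)/n
            s=R.T@(t-p)/1000; th=-(aa-psi)
            print('call ->',t.round(),round(aa,1)); 
            print('  [',','.join(str(list(np.r_[np.round(s*f,4),round(th*f,2)])).replace('np.float64','').replace('(','').replace(')','') for f in (.2,.4,.6,.8,1)),']')
            R=R@Ro.from_euler('x',th,degrees=True).as_matrix(); p=t; psi=aa
E
python3 - <<'E'
from h import *
plan([(499,-406.5,260,8,2),(499,-406.5,163,8,1)])
E
```

```text
now [ 183.3 -491.6  226.1] yaw -69.6 t 0.1 q [-1.36  0.34  1.52  0.    1.28 -0.15] tilt 0.08 w 91.54829481096459 F [ 0.6 -0.5 -0.6]
call -> [ 341. -449.  243.] -30.8
  [ [-0.0034, 0.003, -0.0326, -7.76],[-0.0068, 0.0061, -0.0651, -15.51],[-0.0102, 0.0091, -0.0977, -23.27],[-0.0135, 0.0122, -0.1302, -31.02],[-0.0169, 0.0152, -0.1628, -38.78] ]
call -> [ 499. -406.  260.] 8.0
  [ [-0.0034, 0.0228, -0.0235, -7.76],[-0.0068, 0.0455, -0.0469, -15.51],[-0.0102, 0.0683, -0.0704, -23.27],[-0.0135, 0.0911, -0.0939, -31.02],[-0.0169, 0.1138, -0.1173, -38.78] ]
call -> [ 499. -406.  163.] 8.0
  [ [0.0194, 0.0, 0.0, -0.0],[0.0388, 0.0, 0.0001, -0.0],[0.0582, 0.0, 0.0001, -0.0],[0.0776, 0.0, 0.0001, -0.0],[0.097, 0.0, 0.0001, -0.0] ]
```

step_arm --targets '[[[-0.003,0.003,-0.027,-6.5],[-0.007,0.005,-0.054,-13],[-0.01,0.008,-0.081,-19.5],[-0.013,0.01,-0.109,-26],[-0.017,0.015,-0.135,-32]]]' --jaw 0.5

```text
time: 0.52
tool_pos: [316.1, -457.4, 242.8]
tcp_rot: [-2.202, 1.568, 1.86]
contact_force: [0.6, -1.2, -0.4]
grip_width: 62.9
```

```bash
python3 - <<'E'
from h import *
plan([(499,-406.5,250,8,2)])
E
```

```text
now [ 316.1 -457.4  242.8] yaw -37.2 t 0.5167 q [-1.1   0.39  1.41  0.    1.35 -0.45] tilt 0.16 w 62.90904123275763 F [ 0.6 -1.2 -0.4]
call -> [ 408. -432.  246.] -14.6
  [ [-0.0007, 0.0115, -0.0151, -4.52],[-0.0014, 0.023, -0.0302, -9.05],[-0.0022, 0.0344, -0.0454, -13.57],[-0.0029, 0.0459, -0.0605, -18.09],[-0.0036, 0.0574, -0.0756, -22.62] ]
call -> [ 499. -406.  250.] 8.0
  [ [-0.0007, 0.0164, -0.0095, -4.52],[-0.0014, 0.0328, -0.0191, -9.05],[-0.0022, 0.0492, -0.0286, -13.57],[-0.0029, 0.0656, -0.0382, -18.09],[-0.0036, 0.082, -0.0477, -22.62] ]
```

step_arm --targets '[[[-0.001,0.012,-0.015,-4.5],[-0.001,0.023,-0.03,-9],[-0.002,0.034,-0.045,-13.6],[-0.003,0.046,-0.06,-18.1],[-0.004,0.057,-0.076,-22.6]]]'

```text
time: 0.93
tool_pos: [408.3, -431.0, 246.3]
tcp_rot: [-2.477, 1.567, 1.984]
contact_force: [0.2, -1.1, 0.3]
grip_width: 46.2
```

step_arm --targets '[[[-0.001,0.016,-0.01,-4.5],[-0.001,0.033,-0.019,-9],[-0.002,0.049,-0.029,-13.6],[-0.003,0.066,-0.038,-18.1],[-0.004,0.082,-0.048,-22.6]]]'

```text
time: 1.35
tool_pos: [500.4, -404.5, 249.6]
tcp_rot: [-2.797, 1.566, 2.062]
contact_force: [0.8, -0.9, 0.7]
grip_width: 45.6
```

```bash
python3 - <<'E'
from h import *
plan([(499,-406.5,205,8,1)])
c,W=cap('side')
cv2.imwrite('pics/s1.png',cv2.resize(c[120:240,260:460,::-1],(800,480),interpolation=cv2.INTER_CUBIC))
E
```

```text
now [ 500.4 -404.5  249.6] yaw 8.4 t 1.35 q [-0.8   0.56  1.12  0.    1.47 -0.95] tilt 0.28 w 45.64111452594713 F [ 0.8 -0.9  0.7]
call -> [ 499. -406.  205.] 8.0
  [ [0.0089, -0.0003, 0.0004, 0.08],[0.0178, -0.0007, 0.0008, 0.16],[0.0268, -0.001, 0.0012, 0.25],[0.0357, -0.0013, 0.0016, 0.33],[0.0446, -0.0016, 0.002, 0.41] ]
```

View pics/s1.png

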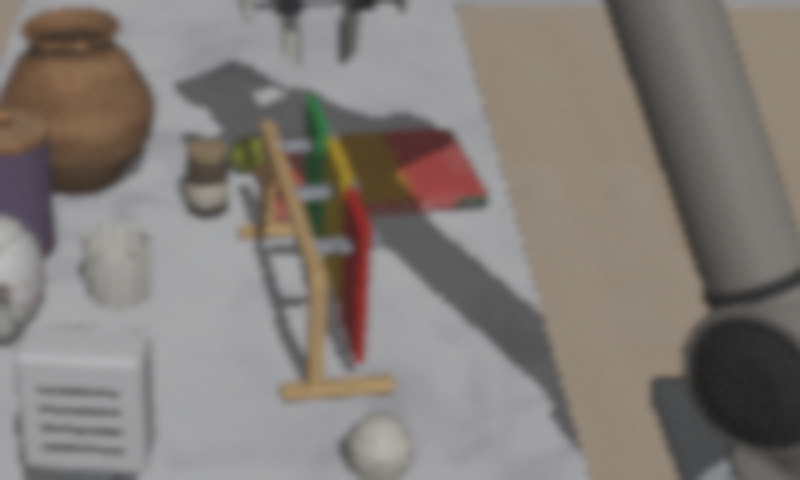

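The fingers, at (290,50) and (348,45) in the crop, straddle the green board at (318,105). I'll descend, then grip.

step_arm --targets '[[[0.009,0,0,0],[0.018,-0.001,0.001,0.2],[0.027,-0.001,0.001,0.2],[0.036,-0.001,0.002,0.4],[0.045,-0.002,0.002,0.4]]]'

```text
time: 1.82
tool_pos: [500.8, -405.3, 203.1]
tcp_rot: [-3.088, 1.565, 1.769]
contact_force: [-0.6, 0.1, 0.0]
grip_width: 45.9
```

step_arm --targets '[[[0.01,0,0,0],[0.02,0,0,0],[0.03,0,0,0],[0.04,0,0,0],[0.041,0,0,0]]]'

```text
time: 2.23
tool_pos: [499.9, -404.4, 159.4]
tcp_rot: [-2.867, 1.562, 1.99]
contact_force: [0.1, 0.5, 0.4]
grip_width: 46.1
```

```bash
python3 - <<'E'
from h import *
plan([(498.5,-406.5,163,8,1)])
c,W=cap('top'); cv2.imwrite('pics/t1.png',cv2.resize(c[170:270,380:500,::-1],(720,600),interpolation=cv2.INTER_CUBIC))
E
```

```text
now [ 499.9 -404.4  159.4] yaw 8.3 t 2.2333 q [-0.8   0.62  1.26  0.    1.27 -0.95] tilt 0.52 w 46.095963486315156 F [0.1 0.5 0.4]
call -> [ 498. -406.  163.] 8.0
  [ [-0.0007, -0.0003, 0.0004, 0.06],[-0.0014, -0.0007, 0.0007, 0.12],[-0.0021, -0.001, 0.0011, 0.18],[-0.0029, -0.0014, 0.0015, 0.24],[-0.0036, -0.0017, 0.0019, 0.3] ]
```

step_arm --targets '[[[-0.002,-0.001,0.001,0.3],[-0.003,-0.002,0.002,0.3],[-0.003,-0.002,0.002,0.3],[-0.003,-0.002,0.002,0.3],[-0.003,-0.002,0.002,0.3]]]'

```text
time: 2.7
tool_pos: [498.7, -407.0, 163.9]
tcp_rot: [-2.952, 1.563, 1.9]
contact_force: [0.8, 0.6, 0.1]
grip_width: 46.3
```

step_arm --targets '[[[0,0,0,0],[0,0,0,0],[0,0,0,0],[0,0,0,0],[0,0,0,0]]]' --jaw 1

```text
time: 3.12
tool_pos: [498.7, -407.0, 163.8]
tcp_rot: [-2.951, 1.563, 1.901]
contact_force: [0.4, -0.4, 0.5]
grip_width: 17.2
```

step_arm --targets '[[[0,0,0,0],[0,0,0,0],[0,0,0,0],[0,0,0,0],[0,0,0,0]]]'

```text
time: 3.53
tool_pos: [498.8, -407.0, 164.0]
tcp_rot: [-3.001, 1.564, 1.851]
contact_force: [1.3, -0.1, 1.2]
grip_width: 11.8
```

```bash
python3 - <<'E'
from h import *
p,R,psi,o=pose()
dx=np.array([np.cos(np.radians(8)),np.sin(np.radians(8))])
a=p.copy();a[2]+=16
b=a.copy();b[:2]-=60*dx
plan([(*a,8,1),(*b,8,1)])
E
```

```text
now [ 498.8 -407.   164. ] yaw 8.0 t 3.5333 q [-0.8   0.61  1.25  0.    1.28 -0.95] tilt 0.4 w 11.775116736947835 F [ 1.3 -0.1  1.2]
call -> [ 499. -407.  180.] 8.0
  [ [-0.0032, -0.0, -0.0, 0.0],[-0.0064, -0.0, -0.0, 0.0],[-0.0096, -0.0, -0.0001, 0.0],[-0.0128, -0.0, -0.0001, 0.0],[-0.016, -0.0, -0.0001, 0.0] ]
call -> [ 439. -415.  180.] 8.0
  [ [0.0, -0.012, 0.0, -0.0],[0.0, -0.024, 0.0, -0.0],[0.0, -0.036, 0.0, -0.0],[0.0, -0.048, 0.0, -0.0],[0.0001, -0.06, 0.0, -0.0] ]
```

Gripped at 11.8 mm. I'll lift 16 mm and draw the board out.

step_arm --targets '[[[-0.005,0,0,0],[-0.01,0,0,0],[-0.014,0,0,0],[-0.016,0,0,0],[-0.016,0,0,0]]]'

```text
time: 3.95
tool_pos: [499.0, -407.4, 180.8]
tcp_rot: [-3.069, 1.565, 1.783]
contact_force: [-0.6, 0.0, -1.3]
grip_width: 11.5
```

step_arm --targets '[[[0,-0.012,0,0],[0,-0.025,0,0],[0,-0.04,0,0],[0,-0.055,0,0],[0,-0.06,0,0]]]'

```text
time: 4.37
tool_pos: [437.9, -415.9, 180.7]
tcp_rot: [-2.914, 1.564, 1.937]
contact_force: [1.1, 0.2, -1.6]
grip_width: 11.8
```

```bash
cat >> h.py <<'E'
def lamp():
    for n,b in (('top',(240,110,310,190)),('side',(255,190,305,265))):
        c,W=cap(n); p=box(W,*b,195,222); print('lamphead',n,len(p),rect(p) if len(p)>20 else '')
    return c,W
E
python3 - <<'E'
from h import *
lamp()
p,R,psi,o=pose()
plan([(p[0],p[1],350,-8,2),(560,-230,350,-40,2),(640,-100,330,-70,1),(701,-34,260,-95,1)])
c,W=cap('top'); cv2.imwrite('pics/t2.png',c[100:300,150:550,::-1].repeat(2,0).repeat(2,1))
E
```

```text
lamphead top 735 (array([710.4,  94.2]), array([ 60.2, 110.6]), 85.3)
lamphead side 416 (array([713.4,  96.8]), array([ 60.4, 108.4]), 84.7)
now [ 439. -416.  181.] yaw 7.9 t 4.4667 q [-0.89  0.53  1.36  0.    1.26 -1.03] tilt 0.35 w 11.933058755096155 F [ 0.9  0.2 -1.2]
call -> [ 439. -416.  265.] -0.0
  [ [-0.0169, -0.0, -0.0001, 1.59],[-0.0338, -0.0, -0.0002, 3.19],[-0.0507, -0.0, -0.0003, 4.78],[-0.0676, -0.0, -0.0004, 6.37],[-0.0845, -0.0, -0.0005, 7.96] ]
call -> [ 439. -416.  350.] -8.0
  [ [-0.0169, -0.0, -0.0001, 1.59],[-0.0338, -0.0, -0.0002, 3.19],[-0.0507, -0.0001, -0.0003, 4.78],[-0.0676, -0.0001, -0.0004, 6.37],[-0.0845, -0.0001, -0.0005, 7.96] ]
call -> [ 500. -323.  350.] -24.0
  [ [0.0001, 0.0094, -0.0201, 3.2],[0.0002, 0.0188, -0.0402, 6.4],[0.0003, 0.0282, -0.0603, 9.6],[0.0004, 0.0376, -0.0804, 12.8],[0.0005, 0.047, -0.1005, 16.0] ]
call -> [ 560. -230.  350.] -40.0
  [ [0.0001, 0.0035, -0.0219, 3.2],[0.0002, 0.007, -0.0438, 6.4],[0.0003, 0.0105, -0.0657, 9.6],[0.0004, 0.014, -0.0876, 12.8],[0.0005, 0.0174, -0.1095, 16.0] ]
call -> [ 640. -100.  330.] -70.0
  [ [0.0041, -0.0044, -0.0302, 6.0],[0.0083, -0.0089, -0.0604, 12.0],[0.0124, -0.0133, -0.0906, 18.0],[0.0165, -0.0177, -0.1207, 24.0],[0.0207, -0.0222, -0.1509, 30.0] ]
call -> [701. -34. 260.] -95.0
  [ [0.0141, -0.0081, -0.016, 5.0],[0.0281, -0.0163, -0.0319, 10.0],[0.0422, -0.0244, -0.0479, 15.0],[0.0563, -0.0326, -0.0639, 20.0],[0.0703, -0.0407, -0.0798, 25.0] ]
```

View pics/t2.png

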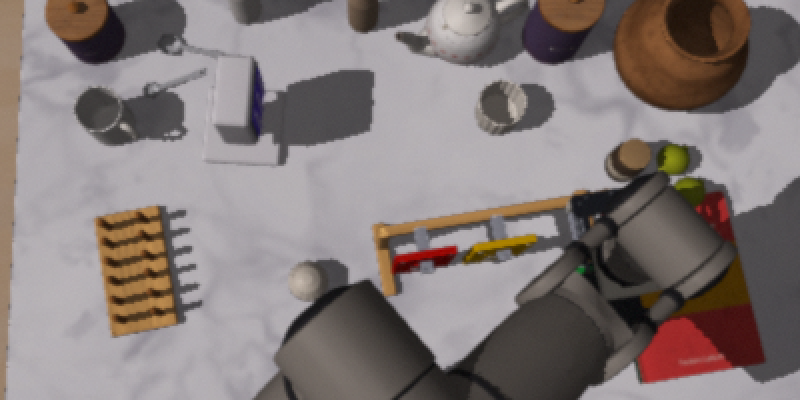

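The green board is free of its hook, visible at (580,265), and the lamp hasn't moved. I'll carry the board over the stand to the lamp.

step_arm --targets '[[[-0.017,0,0,1.6],[-0.034,0,0,3.2],[-0.051,0,0,4.8],[-0.068,0,0,6.4],[-0.085,0,0,8]]]'

```text
time: 4.93
tool_pos: [440.8, -416.0, 266.7]
tcp_rot: [-3.083, 1.565, 1.628]
contact_force: [-0.3, -0.9, -2.7]
grip_width: 12.0
```

step_arm --targets '[[[-0.017,0,0,1.6],[-0.034,0,0,3.2],[-0.051,0,0,4.8],[-0.068,0,0,6.4],[-0.085,0,0,8]]]'

```text
time: 5.35
tool_pos: [441.8, -416.1, 352.5]
tcp_rot: [-3.017, 1.565, 1.554]
contact_force: [-0.6, 0.4, -2.2]
grip_width: 11.7
```

step_arm --targets '[[[0,0.009,-0.02,3.2],[0,0.019,-0.04,6.4],[0,0.028,-0.06,9.6],[0,0.038,-0.08,12.8],[0,0.047,-0.1,16]]]'

```text
time: 5.77
tool_pos: [503.9, -322.4, 353.0]
tcp_rot: [-2.824, 1.565, 1.466]
contact_force: [-0.7, -0.5, -1.8]
grip_width: 11.9
```

step_arm --targets '[[[0,0.004,-0.022,3.2],[0,0.007,-0.044,6.4],[0,0.011,-0.066,9.6],[0,0.014,-0.088,12.8],[0,0.017,-0.11,16]]]'

```text
time: 6.18
tool_pos: [565.8, -227.3, 353.5]
tcp_rot: [-2.581, 1.564, 1.428]
contact_force: [-0.4, -0.7, -2.3]
grip_width: 12.1
```

```bash
python3 - <<'E'
from h import *
plan([(640,-100,330,-70,1),(701,-34,260,-95,1),(701,-34,206,-95,1)])
E
```

```text
now [ 565.8 -227.3  353.5] yaw -40.3 t 6.1833 q [-0.51  0.46  1.01  0.01  1.68  0.19] tilt 0.37 w 12.085631910366477 F [-0.4 -0.7 -2.3]
call -> [ 640. -100.  330.] -70.0
  [ [0.0049, -0.0051, -0.029, 5.94],[0.0097, -0.0103, -0.058, 11.88],[0.0146, -0.0154, -0.087, 17.81],[0.0195, -0.0206, -0.116, 23.75],[0.0244, -0.0257, -0.145, 29.69] ]
call -> [701. -34. 260.] -95.0
  [ [0.0141, -0.0082, -0.0159, 5.0],[0.0282, -0.0163, -0.0319, 10.0],[0.0423, -0.0245, -0.0478, 15.0],[0.0564, -0.0326, -0.0637, 20.0],[0.0705, -0.0408, -0.0797, 25.0] ]
call -> [701. -34. 206.] -95.0
  [ [0.0108, 0.0001, 0.0, -0.0],[0.0216, 0.0001, 0.0, -0.0],[0.0324, 0.0002, 0.0, -0.0],[0.0432, 0.0003, 0.0, -0.0],[0.054, 0.0003, 0.0, -0.0] ]
```

step_arm --targets '[[[0.005,-0.005,-0.029,5.9],[0.01,-0.01,-0.058,11.8],[0.015,-0.015,-0.087,17.7],[0.02,-0.02,-0.116,23.6],[0.024,-0.025,-0.145,29.7]]]'

```text
time: 6.6
tool_pos: [641.7, -98.2, 329.8]
tcp_rot: [-2.055, 1.564, 1.432]
contact_force: [1.5, -1.1, -2.4]
grip_width: 11.5
```

step_arm --targets '[[[0.014,-0.008,-0.016,5],[0.028,-0.016,-0.032,10],[0.042,-0.024,-0.048,15],[0.056,-0.032,-0.064,20],[0.07,-0.04,-0.079,25]]]'

```text
time: 7.02
tool_pos: [703.8, -31.4, 259.2]
tcp_rot: [-1.606, 1.564, 1.441]
contact_force: [-0.6, -0.4, -1.8]
grip_width: 11.9
```

step_arm --targets '[[[0.011,0,0,0],[0.022,0,0,0],[0.033,0,0,0],[0.044,0,0,0],[0.052,0,0,0]]]'

```text
time: 7.43
tool_pos: [704.0, -29.9, 205.6]
tcp_rot: [-1.418, 1.563, 1.63]
contact_force: [-1.1, -0.4, -1.5]
grip_width: 11.7
```

```bash
python3 - <<'E'
from h import *
plan([(701,-34,206,-95,1)])
c,W=lamp()
cv2.imwrite('pics/s2.png',cv2.resize(c[120:300,220:420,::-1],(660,594),interpolation=cv2.INTER_CUBIC))
E
```

```text
now [704.  -29.9 205.6] yaw -95.4 t 7.4333 q [-0.15  0.7   0.97  0.01  1.47  1.51] tilt 0.44 w 11.700938338958082 F [-1.1 -0.4 -1.5]
call -> [701. -34. 206.] -95.0
  [ [-0.0001, 0.0009, 0.0005, -0.07],[-0.0002, 0.0018, 0.001, -0.15],[-0.0003, 0.0026, 0.0015, -0.22],[-0.0004, 0.0035, 0.0021, -0.3],[-0.0005, 0.0044, 0.0026, -0.37] ]
lamphead top 391 (array([723.5,  67.3]), array([107.2, 148.1]), 16.2)
lamphead side 447 (array([709.5,  46.1]), array([159. , 108.4]), 85.9)
```

View pics/s2.png

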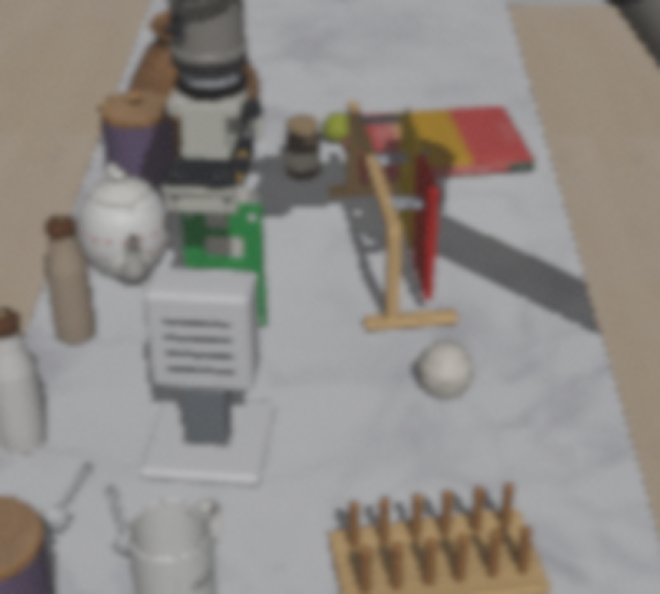

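The green board (225,260) stands square behind the lamp head (200,330), with no contact. I'll hold for about 2.5 s.

step_arm --targets '[[[0,0.001,0.001,0],[0,0.002,0.002,0],[0,0.003,0.002,0],[0,0.004,0.003,0],[0,0.004,0.003,0]]]'

```text
time: 7.95
tool_pos: [700.0, -34.2, 205.7]
tcp_rot: [-1.274, 1.563, 1.773]
contact_force: [-0.1, 1.3, -2.6]
grip_width: 11.8
```

step_arm --targets '[[[0,0,0,0],[0,0,0,0],[0,0,0,0],[0,0,0,0],[0,0,0,0]]]'

```text
time: 8.37
tool_pos: [700.0, -34.2, 205.7]
tcp_rot: [-1.272, 1.563, 1.775]
contact_force: [-0.5, -0.5, -1.7]
grip_width: 11.7
```

step_arm --targets '[[[0,0,0,0],[0,0,0,0],[0,0,0,0],[0,0,0,0],[0,0,0,0]]]'

```text
time: 8.78
tool_pos: [700.0, -34.2, 205.7]
tcp_rot: [-1.262, 1.563, 1.785]
contact_force: [0.2, -0.2, -1.5]
grip_width: 11.7
```

step_arm --targets '[[[0,0,0,0],[0,0,0,0],[0,0,0,0],[0,0,0,0],[0,0,0,0]]]'

```text
time: 9.2
tool_pos: [700.0, -34.2, 205.7]
tcp_rot: [-1.271, 1.563, 1.776]
contact_force: [0.0, -0.5, -1.9]
grip_width: 11.5
```

step_arm --targets '[[[0,0,0,0],[0,0,0,0],[0,0,0,0],[0,0,0,0],[0,0,0,0]]]'

```text
time: 9.62
tool_pos: [700.0, -34.2, 205.7]
tcp_rot: [-1.264, 1.563, 1.784]
contact_force: [0.5, 0.0, -2.5]
grip_width: 11.7
```

step_arm --targets '[[[0,0,0,0],[0,0,0,0],[0,0,0,0],[0,0,0,0],[0,0,0,0]]]'

```text
time: 10.03
tool_pos: [700.0, -34.2, 205.7]
tcp_rot: [-1.272, 1.563, 1.775]
contact_force: [-0.4, 0.7, -1.7]
grip_width: 11.8
```

```bash
python3 - <<'E'
from h import *
plan([(702,-34,206,85,6)])
c,W=cap('side')
p=box(W,255,190,305,265,195,222); q=p[p[:,1]>50]; print(rect(q))
hsv=cv2.cvtColor(c,cv2.COLOR_RGB2HSV); m=(abs(hsv[...,0].astype(int)-65)<12)&(hsv[...,1]>150)&(W[...,2]>100)
m[:,:260]=0;m[:,310:]=0
g=W[m]; print(len(g),rect(g),np.percentile(g[:,2],[2,98]))
E
```

```text
now [700.  -34.2 205.7] yaw -95.4 t 10.0333 q [-0.16  0.7   0.98  0.01  1.47  1.5 ] tilt 0.45 w 11.837605322292825 F [-0.4  0.7 -1.7]
call -> [700. -34. 206.] -65.3
  [ [-0.0, -0.0, -0.0001, -6.01],[-0.0, -0.0, -0.0001, -12.03],[-0.0, -0.0, -0.0002, -18.04],[-0.0, -0.0001, -0.0003, -24.05],[-0.0, -0.0001, -0.0003, -30.07] ]
call -> [701. -34. 206.] -35.3
  [ [-0.0, 0.0, -0.0001, -6.01],[-0.0, 0.0, -0.0001, -12.03],[-0.0, 0.0001, -0.0002, -18.04],[-0.0, 0.0001, -0.0003, -24.05],[-0.0, 0.0001, -0.0003, -30.07] ]
call -> [701. -34. 206.] -5.2
  [ [-0.0, 0.0001, -0.0, -6.01],[-0.0, 0.0001, -0.0001, -12.03],[-0.0, 0.0002, -0.0001, -18.04],[-0.0, 0.0002, -0.0002, -24.05],[-0.0, 0.0003, -0.0002, -30.07] ]
call -> [701. -34. 206.] 24.9
  [ [-0.0, 0.0001, -0.0, -6.01],[-0.0, 0.0001, -0.0, -12.03],[-0.0, 0.0002, -0.0, -18.04],[-0.0, 0.0003, -0.0001, -24.05],[-0.0, 0.0003, -0.0001, -30.07] ]
call -> [702. -34. 206.] 54.9
  [ [-0.0, 0.0001, 0.0, -6.01],[-0.0, 0.0001, 0.0, -12.03],[-0.0, 0.0002, 0.0001, -18.04],[-0.0, 0.0003, 0.0001, -24.05],[-0.0, 0.0003, 0.0001, -30.07] ]
call -> [702. -34. 206
[... 204 characters left out ...]
09.4]), 86.1)Traceback (most recent call last):
  File "<stdin>", line 7, in <module>
    return _quantile_unchecked(
        a, q, axis, out, overwrite_input, method, keepdims, weights)
    return _ureduce(a,
                    func=_quantile_ureduce_func,
    ...<5 lines>...
                    overwrite_input=overwrite_input,
                    method=method)
    r = func(a, **kwargs)
    result = _quantile(arr,
                       quantiles=q,
    ...<2 lines>...
                       out=out,
                       weights=wgt)
    slices_having_nans = np.isnan(arr[-1, ...])
                                  ~~~^^^^^^^^^
IndexError: index -1 is out of bounds for axis 0 with size 0
```

step_arm --targets '[[[0,0,0,-6],[0,0,0,-12],[0,0,0,-18],[0,0,0,-24],[0,0,0,-30]]]'

```text
time: 10.5
tool_pos: [700.0, -34.2, 205.7]
tcp_rot: [-1.795, 1.563, 1.781]
contact_force: [-0.8, -0.8, -1.1]
grip_width: 12.1
```

step_arm --targets '[[[0,0,0,-6],[0,0,0,-12],[0,0,0,-18],[0,0,0,-24],[0,0,0,-30]]]'

```text
time: 10.92
tool_pos: [700.0, -34.2, 205.7]
tcp_rot: [-2.331, 1.563, 1.774]
contact_force: [0.1, 0.7, -2.0]
grip_width: 11.7
```

step_arm --targets '[[[0,0,0,-6],[0,0,0,-12],[0,0,0,-18],[0,0,0,-24],[0,0,0,-30]]]'

```text
time: 11.33
tool_pos: [700.0, -34.2, 205.7]
tcp_rot: [-2.862, 1.563, 1.772]
contact_force: [0.4, 0.3, -1.0]
grip_width: 11.8
```

step_arm --targets '[[[0,0,0,-6],[0,0,0,-12],[0,0,0,-18],[0,0,0,-24],[0,0,0,-30]]]'

```text
time: 11.75
tool_pos: [700.0, -34.2, 205.7]
tcp_rot: [2.892, 1.563, 1.771]
contact_force: [-0.2, -0.9, -1.6]
grip_width: 12.1
```

step_arm --targets '[[[0,0,0,-6],[0,0,0,-12],[0,0,0,-18],[0,0,0,-24],[0,0,0,-30]]]'

```text
time: 12.17
tool_pos: [700.0, -34.2, 205.7]
tcp_rot: [2.365, 1.563, 1.773]
contact_force: [-0.8, -0.7, -1.9]
grip_width: 11.6
```

step_arm --targets '[[[0,0,0,-6],[0,0,0,-12],[0,0,0,-18],[0,0,0,-24],[0,0,0,-29]]]'

```text
time: 12.58
tool_pos: [700.0, -34.2, 205.7]
tcp_rot: [1.863, 1.563, 1.782]
contact_force: [0.6, 0.1, -2.3]
grip_width: 11.8
```

```bash
cat >> h.py <<'E'
def lampS():
    c,W=cap('side'); p=box(W,245,180,315,275,195,222); q=p[p[:,1]>50]; print('lamp',rect(q)); return c,W
E
python3 - <<'E'
from h import *
plan([(702,-34,206,85,1)]); lampS()
E
```

```text
now [700.  -34.2 205.7] yaw 85.4 t 12.5833 q [-0.16  0.7   0.98  0.01  1.47 -1.65] tilt 0.45 w 11.824411138966708 F [ 0.6  0.1 -2.3]
call -> [702. -34. 206.] 85.0
  [ [-0.0001, 0.0001, 0.0004, 0.08],[-0.0001, 0.0001, 0.0008, 0.15],[-0.0002, 0.0002, 0.0012, 0.23],[-0.0003, 0.0003, 0.0016, 0.3],[-0.0003, 0.0004, 0.002, 0.38] ]
lamp (array([713.5,  97. ]), array([ 57.2, 108.2]), 85.6)
```

step_arm --targets '[[[0,0,0,0],[0,0,0,0],[0,0,0,0],[0,0,0,0],[0,0,0,0]]]'

```text
time: 13.05
tool_pos: [700.0, -34.2, 205.7]
tcp_rot: [1.85, 1.563, 1.773]
contact_force: [-0.6, -0.3, -1.3]
grip_width: 11.7
```

step_arm --targets '[[[0,0,0,0],[0,0,0,0],[0,0,0,0],[0,0,0,0],[0,0,0,0]]]'

```text
time: 13.47
tool_pos: [700.0, -34.2, 205.7]
tcp_rot: [1.856, 1.563, 1.778]
contact_force: [-0.1, -0.3, -1.8]
grip_width: 12.1
```

step_arm --targets '[[[0,0,0,0],[0,0,0,0],[0,0,0,0],[0,0,0,0],[0,0,0,0]]]'

```text
time: 13.88
tool_pos: [700.0, -34.2, 205.7]
tcp_rot: [1.855, 1.563, 1.778]
contact_force: [-0.3, -0.2, -1.6]
grip_width: 11.8
```

step_arm --targets '[[[0,0,0,0],[0,0,0,0],[0,0,0,0],[0,0,0,0],[0,0,0,0]]]'

```text
time: 14.3
tool_pos: [700.0, -34.2, 205.7]
tcp_rot: [1.854, 1.563, 1.776]
contact_force: [0.2, -0.1, -3.0]
grip_width: 11.5
```

step_arm --targets '[[[0,0,0,0],[0,0,0,0],[0,0,0,0],[0,0,0,0],[0,0,0,0]]]'

```text
time: 14.72
tool_pos: [700.0, -34.2, 205.7]
tcp_rot: [1.85, 1.563, 1.773]
contact_force: [0.3, -0.3, -2.3]
grip_width: 11.7
```

step_arm --targets '[[[0,0,0,0],[0,0,0,0],[0,0,0,0],[0,0,0,0],[0,0,0,0]]]'

```text
time: 15.13
tool_pos: [700.1, -34.2, 205.7]
tcp_rot: [1.845, 1.563, 1.768]
contact_force: [1.0, 0.2, -2.1]
grip_width: 12.3
```

```bash
python3 - <<'E'
from h import *
plan([(570,10,255,60,1),(510,150,255,33,1),(535,292,260,9.9,1)]); lampS()
E
```

```text
now [700.1 -34.2 205.7] yaw 85.6 t 15.1333 q [-0.16  0.7   0.98  0.01  1.47 -1.66] tilt 0.45 w 12.318700323418325 F [ 1.   0.2 -2.1]
call -> [570.  10. 255.] 60.0
  [ [-0.0097, 0.0069, -0.0266, 5.11],[-0.0195, 0.0138, -0.0533, 10.23],[-0.0292, 0.0206, -0.0799, 15.34],[-0.039, 0.0275, -0.1065, 20.45],[-0.0487, 0.0344, -0.1332, 25.57] ]
call -> [510. 150. 255.] 33.0
  [ [0.0002, 0.0182, -0.0244, 5.4],[0.0005, 0.0365, -0.0488, 10.8],[0.0007, 0.0547, -0.0732, 16.2],[0.0009, 0.073, -0.0976, 21.6],[0.0012, 0.0912, -0.122, 27.0] ]
call -> [535. 292. 260.] 9.9
  [ [-0.0008, 0.0197, -0.0211, 4.62],[-0.0016, 0.0393, -0.0422, 9.24],[-0.0024, 0.059, -0.0633, 13.86],[-0.0032, 0.0787, -0.0844, 18.48],[-0.004, 0.0983, -0.1055, 23.1] ]
lamp (array([713.5,  97.1]), array([ 59.6, 108.4]), 85.6)
```

step_arm --targets '[[[-0.01,0.007,-0.027,5],[-0.02,0.014,-0.053,10],[-0.03,0.021,-0.08,15],[-0.039,0.028,-0.107,20.5],[-0.049,0.034,-0.133,25.6]]]'

```text
time: 15.6
tool_pos: [568.6, 10.1, 255.6]
tcp_rot: [2.317, 1.563, 1.788]
contact_force: [0.3, -0.6, -1.7]
grip_width: 11.9
```

step_arm --targets '[[[0,0.018,-0.024,5.4],[0,0.036,-0.049,10.8],[0,0.055,-0.073,16.2],[0,0.073,-0.098,21.6],[0.001,0.091,-0.122,27]]]'

```text
time: 16.02
tool_pos: [508.5, 151.4, 256.3]
tcp_rot: [2.659, 1.563, 1.654]
contact_force: [0.2, 1.1, -1.9]
grip_width: 12.0
```

step_arm --targets '[[[-0.001,0.022,-0.023,4.6],[-0.002,0.044,-0.046,9.2],[-0.003,0.064,-0.068,13.9],[-0.004,0.08,-0.085,18.5],[-0.004,0.098,-0.105,23.1]]]'

```text
time: 16.43
tool_pos: [535.0, 293.8, 261.9]
tcp_rot: [2.963, 1.563, 1.551]
contact_force: [1.1, -0.5, -0.9]
grip_width: 12.2
```

step_arm --targets '[[[0,0,0,0],[0,0,0,0],[0,0,0,0],[0,0,0,0],[0,0,0,0]]]'

```text
time: 16.85
tool_pos: [535.1, 292.8, 262.2]
tcp_rot: [2.948, 1.563, 1.536]
contact_force: [-0.2, 0.1, -1.7]
grip_width: 12.0
```

```bash
cat >> h.py <<'E'
def look(name,hue):
    """board (held) and rack poses, side camera"""
    c,W=cap('side'); hsv=cv2.cvtColor(c,cv2.COLOR_RGB2HSV); h=hsv[...,0].astype(int)
    d=np.minimum(abs(h-hue),180-abs(h-hue))
    m=(d<10)&(hsv[...,1]>130)&(W[...,1]>150)&(W[...,2]>60)
    g=W[m]; g=g[np.all(abs(g-np.median(g,0))<130,1)]
    lo,hi=np.percentile(g[:,2],[1,99]); print('board',len(g),rect(g),'z',lo.round(1),hi.round(1))
    for a in(lo+5,hi-20):
        s=g[(g[:,2]>a-5)&(g[:,2]<a+15)]; print('  slice',a.round(),rect(s))
    p=box(W,300,250,400,310,60,80); print('dowels',len(p),rect(p))
    cv2.imwrite(f'pics/{name}.png',cv2.resize(c[190:320,280:440,::-1],(720,585),interpolation=cv2.INTER_CUBIC))
E
python3 - <<'E'
from h import *
plan([(535,292,260,9.9,1)]); look('s3',63)
E
```

```text
now [535.1 292.8 262.2] yaw 9.1 t 16.85 q [0.37 0.48 1.21 0.01 1.45 0.21] tilt 0.45 w 11.95415800123166 F [-0.2  0.1 -1.7]
call -> [535. 292. 260.] 9.9
  [ [0.0004, -0.0, 0.0002, -0.17],[0.0009, -0.0001, 0.0003, -0.33],[0.0013, -0.0001, 0.0005, -0.5],[0.0017, -0.0002, 0.0006, -0.67],[0.0022, -0.0002, 0.0008, -0.84] ]
board 98 (array([531.4, 312. ]), array([49.4,  6.2]), 89.3) z 149.2 289.8
  slice 154.0 (array([531.1, 331.7]), array([1.7, 2.9]), 65.9)
  slice 270.0 (array([531.8, 333.4]), array([6.7, 5.7]), 86.7)
dowels 186 (array([474.5, 282.4]), array([165.,  72.]), 10.7)
```

View pics/s3.png

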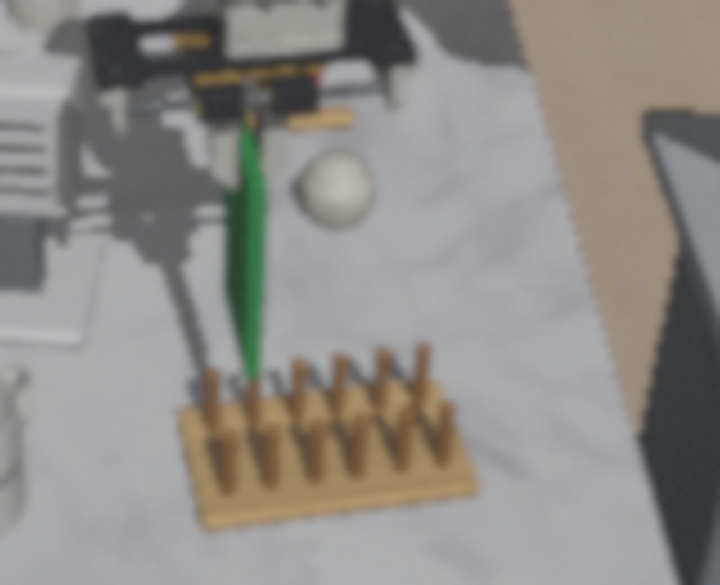

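```bash
cat >> h.py <<'E'
def fitboard(hue,dz,cam='side'):
    """shift of the held board in the camera's view from where the TCP says it is"""
    p,R,psi,o=pose(); c=bot.capture(cam); f=200/np.tan(np.radians(c['fov_y'])/2)
    K=np.array([[f,0,c['cx']],[0,f,c['cy']],[0,0,1.]])
    hsv=cv2.cvtColor(c['color'],cv2.COLOR_RGB2HSV); h=hsv[...,0].astype(int)
    d=np.minimum(abs(h-hue),180-abs(h-hue)); m=((d<12)&(hsv[...,1]>110)).astype(np.uint8)
    B=np.array([[x,y,z] for x in(-6,6) for y in(-45,45) for z in(0,dz-5)],float)
    Rz=Ro.from_euler('z',psi,degrees=True).as_matrix()
    base=p-[0,0,dz]
    def hull(s,sc=1):
        u=cv2.projectPoints(B@Rz.T+base+np.array(s),np.array(c['rvec'],float),np.array(c['tvec'],float),K,None)[0]
        return cv2.convexHull((u*sc+ (sc-1)/2).astype(np.float32)).reshape(-1,2)
    M=cv2.resize(m,None,fx=4,fy=4,interpolation=cv2.INTER_LINEAR)
    h0=hull((0,0,0),4); x0,y0=h0.min(0).astype(int)-25; x1,y1=h0.max(0).astype(int)+25
    best=[]
    for dx in np.arange(-8,8.1,.5):
        for dzz in np.arange(-8,8.1,1):
            H=np.zeros(M.shape,np.uint8); cv2.fillConvexPoly(H,np.round(hull((dx,0,dzz),4)).astype(int),1)
            a=H[y0:y1,x0:x1]; b=M[y0:y1,x0:x1]; best.append(((a&b).sum()/(a|b).sum(),dx,dzz))
    best.sort(); print('board shift (IoU,dx,dz)',best[-4:])
E
python3 - <<'E'
from h import *
fitboard(63,134)
for n in ('side','top'):
    c,W=cap(n); p=box(W,*((300,250,400,310) if n=='side' else (190,195,225,275)),60,80); print(n,'dowels',len(p),rect(p))
E
```

```text
board shift (IoU,dx,dz) [(np.float64(0.3640546369518332), np.float64(-4.0), np.float64(5.0)), (np.float64(0.3651523864289822), np.float64(-4.0), np.float64(6.0)), (np.float64(0.3673146148308135), np.float64(-4.0), np.float64(7.0)), (np.float64(0.3687544996400288), np.float64(-4.0), np.float64(8.0))]
side dowels 188 (array([474.6, 280.3]), array([165.6,  72.5]), 10.3)
top dowels 113 (array([470.7, 281.4]), array([161.1,  69.5]), 8.6)
```

```bash
python3 - <<'E'
from h import *
p,R,psi,o=pose(); c=bot.capture('side'); f=200/np.tan(np.radians(c['fov_y'])/2)
K=np.array([[f,0,c['cx']],[0,f,c['cy']],[0,0,1.]])
Rz=Ro.from_euler('z',psi,degrees=True).as_matrix()
B=np.array([[x,y,z] for z in(0,129) for x,y in((-6,-45),(6,-45),(6,45),(-6,45))],float)@Rz.T+p-[0,0,134]
pr=lambda X:cv2.projectPoints(X,np.array(c['rvec'],float),np.array(c['tvec'],float),K,None)[0].reshape(-1,2)
I=cv2.resize(c['color'][190:320,280:440,::-1],None,fx=4.5,fy=4.5,interpolation=cv2.INTER_CUBIC)
T=lambda u:((u-[280,190]+.5)*4.5-.5).round().astype(int)
u=T(pr(B))
for i in range(4):
    for a,b in((i,(i+1)%4),(4+i,4+(i+1)%4),(i,i+4)): cv2.line(I,tuple(map(int,u[a])),tuple(map(int,u[b])),(255,0,255),1)
Rr=Ro.from_euler('z',10,degrees=True).as_matrix()
D=np.array([[s+e,y,72] for s in(-62,0,62) for e in(-15,15) for y in(-30,30)],float)@Rr.T+[474,281.2,0]
for q in T(pr(D)): cv2.circle(I,tuple(map(int,q)),3,(255,255,0),1)
E2=np.array([[x,y,z] for z in(0,14) for x,y in((-100,-55),(100,-55),(100,55),(-100,55))],float)@Rr.T+[474,281.2,0]
u=T(pr(E2))
for i in range(4): cv2.line(I,tuple(map(int,u[4+i])),tuple(map(int,u[4+(i+1)%4])),(255,255,0),1)
cv2.imwrite('pics/s4.png',I)
E
```

```text
(no output)
```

View pics/s4.png

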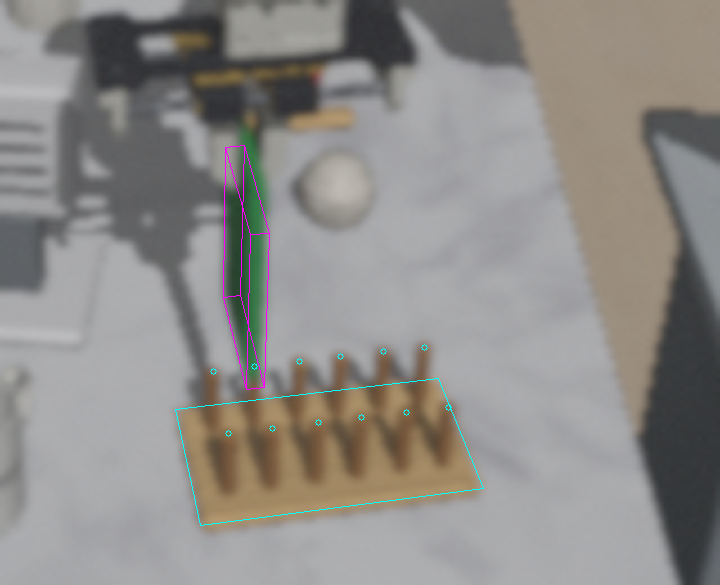

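The overlay shows board and rack agreeing with the model within about 1 mm (slot 2 lies under the board). I'll lower it in stages and watch the force.

step_arm --targets '[[[0.011,0,0,-0.5],[0.022,0,0,-0.9],[0.033,0,0,-0.9],[0.044,0,0.001,-0.9],[0.05,0,0.001,-0.9]]]'

```text
time: 17.52
tool_pos: [534.8, 292.3, 210.7]
tcp_rot: [-3.124, 1.563, 1.762]
contact_force: [0.1, 0.6, -1.7]
grip_width: 11.5
```

step_arm --targets '[[[0.004,0,0,0],[0.008,0,0,0],[0.012,0,0,0],[0.016,0,0,0],[0.02,0,0,0]]]'

```text
time: 17.93
tool_pos: [535.0, 292.6, 190.8]
tcp_rot: [3.063, 1.563, 1.666]
contact_force: [0.1, 0.8, -2.0]
grip_width: 11.7
```

```bash
python3 - <<'E'
from h import *
plan([(535,292,160,10,1)])
E
```

```text
now [535.  292.6 190.8] yaw 10.0 t 17.9333 q [0.37 0.52 1.33 0.01 1.28 0.19] tilt 0.43 w 11.727886185748785 F [ 0.1  0.8 -2. ]
call -> [535. 292. 160.] 10.0
  [ [0.0062, -0.0, 0.0002, -0.01],[0.0123, -0.0, 0.0003, -0.01],[0.0185, -0.0, 0.0005, -0.02],[0.0246, -0.0001, 0.0007, -0.02],[0.0308, -0.0001, 0.0008, -0.03] ]
```

step_arm --targets '[[[0.006,0,0,0],[0.012,0,0,0],[0.018,0,0,0],[0.024,0,0,0],[0.03,0,0,0]]]'

```text
time: 18.35
tool_pos: [534.9, 292.8, 160.1]
tcp_rot: [3.084, 1.563, 1.687]
contact_force: [-0.5, 0.1, -1.7]
grip_width: 11.8
```

step_arm --targets '[[[0.003,0,0,0],[0.006,0,0,0],[0.008,0,0,0],[0.01,0,0,0],[0.011,0,0,0]]]'

```text
time: 18.77
tool_pos: [534.9, 292.9, 149.0]
tcp_rot: [3.072, 1.563, 1.675]
contact_force: [1.2, -0.6, -2.2]
grip_width: 11.7
```

step_arm --targets '[[[0.001,0,0,0],[0.002,0,0,0],[0.002,0,0,0],[0.002,0,0,0],[0.002,0,0,0]]]'

```text
time: 19.18
tool_pos: [535.3, 292.9, 148.3]
tcp_rot: [2.852, 1.563, 1.455]
contact_force: [-1.0, -1.5, 4.8]
grip_width: 11.9
```

Base contact (+5 N). Release with a partial opening, then rise.

step_arm --targets '[[[0,0,0,0],[0,0,0,0],[0,0,0,0],[0,0,0,0],[0,0,0,0]]]' --jaw 0.57

```text
time: 19.6
tool_pos: [535.3, 292.9, 148.1]
tcp_rot: [2.891, 1.563, 1.494]
contact_force: [0.1, -0.3, -1.0]
grip_width: 38.2
```

step_arm --targets '[[[0,0,0,0],[0,0,0,0],[0,0,0,0],[0,0,0,0],[0,0,0,0]]]'

```text
time: 20.02
tool_pos: [535.3, 292.9, 148.0]
tcp_rot: [2.894, 1.563, 1.497]
contact_force: [0.7, 0.1, 0.5]
grip_width: 39.2
```

step_arm --targets '[[[-0.015,0,0,0],[-0.03,0,0,0],[-0.05,0,0,0],[-0.075,0,0,0],[-0.1,0,0,0]]]'

```text
time: 20.43
tool_pos: [534.9, 292.0, 248.7]
tcp_rot: [3.029, 1.563, 1.632]
contact_force: [0.8, -0.4, -0.4]
grip_width: 39.6
```

```bash
python3 - <<'E'
from h import *
c,W=lampS()
hsv=cv2.cvtColor(c,cv2.COLOR_RGB2HSV); m=(abs(hsv[...,0].astype(int)-63)<12)&(hsv[...,1]>120)&(W[...,1]>200)
g=W[m]; print('green',len(g),rect(g),np.percentile(g[:,2],[1,99]).round(1),g.mean(0).round(1))
for a in(60,90,120,150,170):
    s=g[abs(g[:,2]-a)<10]; print(a,len(s),s.mean(0).round(1) if len(s) else '')
plan([(450,100,300,10,2),(410,-150,300,8.3,2),(479,-291.5,240,8.3,1)])
E
```

```text
lamp (array([713.2,  97.6]), array([ 59.4, 108.7]), 84.6)
green 141 (array([537.8, 295.2]), array([ 8.6, 81.3]), 10.8) [ 34.2 176.4] [533.1 321.5 126.6]
60 14 [530.4 332.1  59.3]
90 12 [530.9 331.3  87.4]
120 16 [531.  331.9 119.3]
150 16 [532.  331.9 150.1]
170 53 [536.4 304.  173.4]
now [536.9 292.8 254.8] yaw 10.0 t 20.4833 q [0.37 0.48 1.23 0.01 1.42 0.2 ] tilt 0.79 w 39.44873719164507 F [0.8 0.4 3.9]
call -> [493. 196. 277.] 10.0
  [ [-0.0048, -0.0118, 0.0174, -0.0],[-0.0096, -0.0237, 0.0349, -0.01],[-0.0144, -0.0355, 0.0523, -0.01],[-0.0192, -0.0474, 0.0698, -0.01],[-0.024, -0.0592, 0.0872, -0.01] ]
call -> [450. 100. 300.] 10.0
  [ [-0.0048, -0.0119, 0.0174, -0.0],[-0.0096, -0.0237, 0.0349, -0.01],[-0.0144, -0.0356, 0.0523, -0.01],[-0.0192, -0.0474, 0.0698, -0.01],[-0.024, -0.0593, 0.0872, -0.01] ]
call -> [430. -25. 300.] 9.2
  [ [-0.0003, -0.0083, 0.0239, 0.17],[-0.0006, -0.0166, 0.0478, 0.34],[-0.0009, -0.0248, 0.0718, 0.51],[-0.0012, -0.0331, 0.0957, 0.68],[-0.0015, -0.0414, 0.1196, 0.85] ]
call -> [ 410. -150.  300.] 8.3
  [ [-0.0003, -0.0079, 0.024, 0.17],[-0.0006, -0.0158, 0.0481, 0.34],[-0.0009, -0.0238, 0.0721, 0.51],[-0.0012, -0.0317, 0.0962, 0.68],[-0.0015, -0.0396, 0.1202, 0.85] ]
call -> [ 479. -292.  240.] 8.3
  [ [0.0118, 0.0094, 0.0301, -0.0],[0.0236, 0.0189, 0.0602, -0.0],[0.0354, 0.0283, 0.0903, -0.0],[0.0472, 0.0378, 0.1204, -0.0],[0.059, 0.0472, 0.1506, -0.0] ]
```

Green stands upright in slot 2 (top at 176, lean about 1°). Now yellow.

```bash
python3 - <<'E'
from h import *
plan([(479,-291.5,250,8.3,4)])
E
```

```text
now [536.9 292.8 254.8] yaw 10.0 t 20.4833 q [0.37 0.48 1.23 0.01 1.42 0.2 ] tilt 0.79 w 39.44873719164507 F [0.8 0.4 3.9]
call -> [522. 147. 254.] 9.6
  [ [-0.0001, -0.0079, 0.0283, 0.08],[-0.0002, -0.0158, 0.0565, 0.17],[-0.0003, -0.0237, 0.0848, 0.25],[-0.0004, -0.0316, 0.1131, 0.33],[-0.0005, -0.0396, 0.1414, 0.42] ]
call -> [508.   1. 252.] 9.1
  [ [-0.0001, -0.0077, 0.0283, 0.08],[-0.0002, -0.0154, 0.0567, 0.17],[-0.0003, -0.0231, 0.085, 0.25],[-0.0004, -0.0308, 0.1133, 0.33],[-0.0005, -0.0385, 0.1417, 0.42] ]
call -> [ 493. -145.  251.] 8.7
  [ [-0.0001, -0.0075, 0.0284, 0.08],[-0.0002, -0.015, 0.0568, 0.17],[-0.0003, -0.0225, 0.0852, 0.25],[-0.0004, -0.03, 0.1135, 0.33],[-0.0005, -0.0375, 0.1419, 0.42] ]
call -> [ 479. -292.  250.] 8.3
  [ [-0.0001, -0.0073, 0.0284, 0.08],[-0.0002, -0.0146, 0.0569, 0.17],[-0.0003, -0.0219, 0.0853, 0.25],[-0.0004, -0.0292, 0.1138, 0.33],[-0.0005, -0.0365, 0.1422, 0.42] ]
```

step_arm --targets '[[[0,-0.008,0.028,0.1],[0,-0.016,0.056,0.2],[0,-0.024,0.085,0.3],[0,-0.032,0.113,0.4],[0,-0.04,0.141,0.4]]]'

```text
time: 20.9
tool_pos: [521.6, 145.8, 253.1]
tcp_rot: [2.29, 1.557, 0.887]
contact_force: [0.2, 0.2, -0.3]
grip_width: 39.6
```

step_arm --targets '[[[0,-0.008,0.028,0.1],[0,-0.015,0.057,0.2],[0,-0.023,0.085,0.3],[0,-0.031,0.113,0.4],[0,-0.038,0.142,0.4]]]'

```text
time: 21.32
tool_pos: [507.3, -1.8, 251.4]
tcp_rot: [2.282, 1.556, 0.871]
contact_force: [1.7, -0.2, 0.1]
grip_width: 39.9
```

step_arm --targets '[[[0,-0.008,0.028,0.1],[0,-0.015,0.057,0.2],[0,-0.023,0.085,0.3],[0,-0.03,0.113,0.4],[0,-0.038,0.142,0.4]]]'

```text
time: 21.73
tool_pos: [492.2, -149.3, 249.8]
tcp_rot: [2.256, 1.556, 0.838]
contact_force: [0.5, 0.1, -0.9]
grip_width: 39.2
```

step_arm --targets '[[[0,-0.007,0.028,0.1],[0,-0.015,0.057,0.2],[0,-0.022,0.085,0.3],[0,-0.029,0.113,0.4],[0,-0.036,0.142,0.4]]]'

```text
time: 22.15
tool_pos: [477.9, -296.5, 248.1]
tcp_rot: [2.25, 1.556, 0.826]
contact_force: [0.1, 0.3, -0.0]
grip_width: 39.6
```

```bash
python3 - <<'E'
from h import *
lampS()
c,W=cap('side'); hsv=cv2.cvtColor(c,cv2.COLOR_RGB2HSV); h=hsv[...,0].astype(int)
for n,hue,x in(('yel',24,479),('red',178,465)):
    d=np.minimum(abs(h-hue),180-abs(h-hue)); m=(d<8)&(hsv[...,1]>140)&(W[...,2]>165)&(abs(W[...,0]-x)<30)&(W[...,2]<200)
    print(n,m.sum(),W[m].mean(0).round(1))
plan([(479,-291.5,164,8.3,1)])
E
```

```text
lamp (array([713. ,  95.6]), array([ 63.1, 108. ]), 85.4)
yel 41 [ 482.2 -276.8  187. ]
red 46 [ 468.1 -161.3  186.7]
now [ 477.6 -299.1  247.4] yaw 8.2 t 22.25 q [-0.7   0.4   1.38  0.01  1.36 -0.85] tilt 0.77 w 39.24926598152196 F [ 0.7 -0.  -0.3]
call -> [ 479. -292.  164.] 8.3
  [ [0.0167, 0.0003, -0.0013, -0.03],[0.0334, 0.0006, -0.0026, -0.06],[0.0501, 0.001, -0.004, -0.08],[0.0668, 0.0013, -0.0053, -0.11],[0.0835, 0.0016, -0.0066, -0.14] ]
```

step_arm --targets '[[[0.005,0.001,-0.003,-0.1],[0.015,0.002,-0.006,-0.1],[0.028,0.002,-0.007,-0.1],[0.04,0.002,-0.007,-0.1],[0.045,0.002,-0.007,-0.1]]]'

```text
time: 22.67
tool_pos: [478.5, -289.4, 200.7]
tcp_rot: [2.429, 1.557, 1.004]
contact_force: [0.9, 0.3, -0.1]
grip_width: 39.5
```

step_arm --targets '[[[0.009,0,0,0],[0.018,0,0,0],[0.027,0,0,0],[0.035,0,0,0],[0.037,0,0,0]]]'

```text
time: 23.08
tool_pos: [478.3, -288.5, 162.1]
tcp_rot: [2.59, 1.557, 1.164]
contact_force: [-1.1, 0.9, -0.2]
grip_width: 39.4
```

```bash
python3 - <<'E'
from h import *
plan([(479,-291.5,164,8.3,1)])
E
```

```text
now [ 478.3 -288.5  162.1] yaw 8.3 t 23.0833 q [-0.69  0.46  1.53  0.01  1.16 -0.84] tilt 0.82 w 39.37566611824122 F [-1.1  0.9 -0.2]
call -> [ 479. -292.  164.] 8.3
  [ [-0.0004, 0.0001, 0.0006, 0.01],[-0.0008, 0.0001, 0.0012, 0.01],[-0.0012, 0.0002, 0.0018, 0.02],[-0.0016, 0.0002, 0.0025, 0.03],[-0.002, 0.0003, 0.0031, 0.03] ]
```

step_arm --targets '[[[-0.001,0,0.002,0],[-0.002,0,0.003,0],[-0.002,0,0.003,0],[-0.002,0,0.003,0],[-0.002,0,0.003,0]]]'

```text
time: 23.5
tool_pos: [478.9, -291.7, 164.5]
tcp_rot: [2.529, 1.557, 1.104]
contact_force: [0.6, -0.9, -0.0]
grip_width: 39.8
```

step_arm --targets '[[[0,0,0,0],[0,0,0,0],[0,0,0,0],[0,0,0,0],[0,0,0,0]]]' --jaw 1

```text
time: 23.92
tool_pos: [479.2, -291.7, 164.6]
tcp_rot: [2.48, 1.557, 1.054]
contact_force: [-3.2, -1.4, -0.9]
grip_width: 11.9
```

step_arm --targets '[[[0,0,0,0],[0,0,0,0],[0,0,0,0],[0,0,0,0],[0,0,0,0]]]'

```text
time: 24.33
tool_pos: [479.1, -291.7, 164.6]
tcp_rot: [2.487, 1.557, 1.061]
contact_force: [-0.7, -0.6, 0.2]
grip_width: 11.7
```

step_arm --targets '[[[-0.005,0,0,0],[-0.01,0,0,0],[-0.014,0,0,0],[-0.016,0,0,0],[-0.016,0,0,0]]]'

```text
time: 24.75
tool_pos: [479.3, -292.1, 181.4]
tcp_rot: [2.399, 1.557, 0.974]
contact_force: [-0.3, 0.4, -1.5]
grip_width: 11.7
```

step_arm --targets '[[[0,-0.012,0,0],[0,-0.025,0,0],[0,-0.04,0,0],[0,-0.055,0,0],[0,-0.06,0,0]]]'

```text
time: 25.17
tool_pos: [418.3, -300.7, 180.6]
tcp_rot: [2.496, 1.557, 1.069]
contact_force: [-0.3, -0.3, -1.9]
grip_width: 12.1
```

```bash
python3 - <<'E'
from h import *
lampS()
p,R,psi,o=pose()
plan([(p[0],p[1],350,0,2),(560,-180,350,-30,1),(640,-90,330,-62,1),(701,-34,260,-95,1),(701,-34,206,-95,1)])
E
```

```text
lamp (array([713.2,  97. ]), array([ 58. , 108.3]), 84.0)
now [ 418.4 -300.9  180.8] yaw 8.3 t 25.2167 q [-0.78  0.37  1.62  0.01  1.16 -0.93] tilt 0.79 w 11.969284991156874 F [-0.5  0.3 -1.9]
call -> [ 418. -301.  265.] 4.1
  [ [-0.0169, 0.0001, -0.0002, 0.83],[-0.0338, 0.0003, -0.0004, 1.65],[-0.0508, 0.0004, -0.0005, 2.48],[-0.0677, 0.0006, -0.0007, 3.31],[-0.0846, 0.0007, -0.0009, 4.13] ]
call -> [ 418. -301.  350.] 0.0
  [ [-0.0169, 0.0001, -0.0002, 0.83],[-0.0338, 0.0003, -0.0004, 1.65],[-0.0508, 0.0004, -0.0006, 2.48],[-0.0677, 0.0005, -0.0008, 3.31],[-0.0846, 0.0007, -0.001, 4.13] ]
call -> [ 560. -180.  350.] -30.0
  [ [0.0005, 0.0283, -0.0242, 6.0],[0.001, 0.0566, -0.0483, 12.0],[0.0015, 0.085, -0.0725, 18.0],[0.0019, 0.1133, -0.0967, 24.0],[0.0024, 0.1416, -0.1208, 30.0] ]
call -> [640. -90. 330.] -62.0
  [ [0.0043, 0.0049, -0.0235, 6.4],[0.0086, 0.0097, -0.0471, 12.8],[0.013, 0.0146, -0.0706, 19.2],[0.0173, 0.0194, -0.0941, 25.6],[0.0216, 0.0243, -0.1177, 32.0] ]
call -> [701. -34. 260.] -95.0
  [ [0.0142, -0.0041, -0.0159, 6.6],[0.0284, -0.0081, -0.0317, 13.2],[0.0426, -0.0122, -0.0476, 19.8],[0.0569, -0.0162, -0.0635, 26.4],[0.0711, -0.0203, -0.0793, 33.0] ]
call -> [701. -34. 206.] -95.0
  [ [0.0108, 0.0001, 0.0001, -0.0],[0.0216, 0.0003, 0.0001, -0.0],[0.0324, 0.0004, 0.0002, -0.0],[0.0432, 0.0005, 0.0003, -0.0],[0.054, 0.0007, 0.0003, -0.0] ]
```

step_arm --targets '[[[-0.017,0,0,0.8],[-0.034,0,0,1.6],[-0.051,0,0,2.5],[-0.068,0.001,-0.001,3.3],[-0.085,0.001,-0.001,4.1]]]'

```text
time: 25.63
tool_pos: [419.3, -300.6, 266.7]
tcp_rot: [2.509, 1.557, 1.01]
contact_force: [1.0, 0.7, -1.5]
grip_width: 12.1
```

step_arm --targets '[[[-0.017,0,0,0.8],[-0.034,0,0,1.6],[-0.051,0,0,2.5],[-0.068,0.001,-0.001,3.3],[-0.084,0.001,-0.001,4.1]]]'

```text
time: 26.05
tool_pos: [420.4, -300.2, 351.8]
tcp_rot: [2.522, 1.556, 0.951]
contact_force: [0.7, 0.1, -1.1]
grip_width: 12.1
```

step_arm --targets '[[[0,0.028,-0.024,6],[0.001,0.057,-0.048,12],[0.001,0.085,-0.073,18],[0.002,0.113,-0.097,24],[0.002,0.142,-0.121,30]]]'

```text
time: 26.47
tool_pos: [564.0, -177.4, 352.4]
tcp_rot: [3.036, 1.556, 0.937]
contact_force: [-0.2, -0.3, -1.6]
grip_width: 11.7
```

step_arm --targets '[[[0.004,0.005,-0.024,6.4],[0.009,0.01,-0.047,12.8],[0.013,0.015,-0.071,19.2],[0.017,0.019,-0.094,25.6],[0.022,0.024,-0.118,32]]]'

```text
time: 26.88
tool_pos: [645.6, -85.7, 331.8]
tcp_rot: [-2.69, 1.556, 0.93]
contact_force: [0.3, 0.0, -1.4]
grip_width: 11.7
```

```bash
python3 - <<'E'
from h import *
lampS()
plan([(701,-34,260,-95,1),(701,-34,206,-95,1)])
E
```

```text
lamp (array([713.2,  96.5]), array([ 59.3, 107.9]), 84.5)
now [647.6 -81.8 329.9] yaw -62.8 t 26.9333 q [-0.25  0.55  0.92  0.02  1.67  0.85] tilt 1.0 w 11.709255144520448 F [-0.8  2.9 -3.9]
call -> [701. -34. 260.] -95.0
  [ [0.0142, -0.0035, -0.0137, 6.43],[0.0284, -0.007, -0.0273, 12.86],[0.0426, -0.0105, -0.041, 19.29],[0.0568, -0.014, -0.0546, 25.72],[0.0711, -0.0175, -0.0683, 32.15] ]
call -> [701. -34. 206.] -95.0
  [ [0.0108, 0.0002, 0.0001, -0.0],[0.0216, 0.0003, 0.0002, -0.0],[0.0324, 0.0005, 0.0002, -0.0],[0.0432, 0.0007, 0.0003, -0.0],[0.054, 0.0009, 0.0004, -0.0] ]
```

step_arm --targets '[[[0.014,-0.003,-0.014,6.4],[0.028,-0.006,-0.027,12.9],[0.042,-0.009,-0.041,19.3],[0.056,-0.012,-0.055,25.7],[0.07,-0.014,-0.068,32]]]'

```text
time: 27.35
tool_pos: [703.2, -35.9, 259.9]
tcp_rot: [-1.971, 1.553, 1.081]
contact_force: [0.2, 0.8, -2.0]
grip_width: 11.7
```

step_arm --targets '[[[0.011,0,0,0],[0.022,0.001,0,0],[0.033,0.001,0,0],[0.044,0.001,0,0],[0.052,0.001,0,0]]]'

```text
time: 27.77
tool_pos: [703.5, -35.5, 206.3]
tcp_rot: [-1.883, 1.553, 1.171]
contact_force: [0.2, -0.1, -1.5]
grip_width: 11.9
```

```bash
python3 - <<'E'
from h import *
lampS()
plan([(701,-34,206,-95,1)])
E
```

```text
lamp (array([713.3,  95. ]), array([ 62.7, 107.8]), 85.2)
now [702.9 -35.5 204.7] yaw -95.1 t 27.8167 q [-0.17  0.7   0.98  0.02  1.46  1.49] tilt 0.99 w 11.9503358209251 F [ 1.3  0.6 -3.8]
call -> [701. -34. 206.] -95.0
  [ [-0.0003, -0.0003, 0.0004, -0.01],[-0.0005, -0.0005, 0.0008, -0.02],[-0.0008, -0.0008, 0.0012, -0.03],[-0.001, -0.0011, 0.0016, -0.04],[-0.0013, -0.0013, 0.002, -0.05] ]
```

In position. I'll hold the yellow front, then turn to the back.

step_arm --targets '[[[0,0,0,0],[0,0,0,0],[0,0,0,0],[0,0,0,0],[0,0,0,0]]]'

```text
time: 28.23
tool_pos: [703.2, -35.5, 205.4]
tcp_rot: [-1.815, 1.553, 1.238]
contact_force: [-0.2, -0.7, -1.4]
grip_width: 12.0
```

step_arm --targets '[[[0,0,0,0],[0,0,0,0],[0,0,0,0],[0,0,0,0],[0,0,0,0]]]'

```text
time: 28.65
tool_pos: [703.2, -35.5, 205.5]
tcp_rot: [-1.816, 1.553, 1.237]
contact_force: [-0.4, -0.0, -2.3]
grip_width: 11.9
```

step_arm --targets '[[[0,0,0,0],[0,0,0,0],[0,0,0,0],[0,0,0,0],[0,0,0,0]]]'

```text
time: 29.07
tool_pos: [703.2, -35.6, 205.5]
tcp_rot: [-1.818, 1.553, 1.235]
contact_force: [0.5, 0.5, -1.9]
grip_width: 11.6
```

step_arm --targets '[[[0,0,0,0],[0,0,0,0],[0,0,0,0],[0,0,0,0],[0,0,0,0]]]'

```text
time: 29.48
tool_pos: [703.2, -35.5, 205.5]
tcp_rot: [-1.814, 1.553, 1.24]
contact_force: [-0.6, 0.4, -1.4]
grip_width: 11.9
```

step_arm --targets '[[[0,0,0,0],[0,0,0,0],[0,0,0,0],[0,0,0,0],[0,0,0,0]]]'

```text
time: 29.9
tool_pos: [703.2, -35.6, 205.5]
tcp_rot: [-1.817, 1.553, 1.237]
contact_force: [-0.3, -0.2, -2.3]
grip_width: 11.9
```

step_arm --targets '[[[0,0,0,0],[0,0,0,0],[0,0,0,0],[0,0,0,0],[0,0,0,0]]]'

```text
time: 30.32
tool_pos: [703.2, -35.5, 205.5]
tcp_rot: [-1.817, 1.553, 1.236]
contact_force: [-0.1, 0.0, -1.7]
grip_width: 11.6
```

```bash
python3 - <<'E'
from h import *
lampS()
plan([(701,-34,206,85,1)])
E
```

```text
lamp (array([713.2,  97.4]), array([ 59. , 108.4]), 86.4)
now [703.2 -35.6 205.5] yaw -95.1 t 30.3667 q [-0.17  0.7   0.98  0.02  1.46  1.49] tilt 1.0 w 11.407724801836839 F [ 0.2 -0.1 -2.5]
call -> [701. -34. 206.] 85.0
  [ [-0.0001, -0.0003, 0.0005, -36.01],[-0.0002, -0.0005, 0.0009, -72.02],[-0.0003, -0.0008, 0.0014, -108.03],[-0.0004, -0.0011, 0.0018, -144.04],[-0.0005, -0.0014, 0.0023, -180.05] ]
```

step_arm --targets '[[[0,0,0,-6],[0,0,0,-12],[0,0,0,-18],[0,0,0,-24],[0,0,0,-30]]]'

```text
time: 30.78
tool_pos: [703.2, -35.6, 205.5]
tcp_rot: [-2.346, 1.553, 1.236]
contact_force: [-0.1, -0.1, -1.2]
grip_width: 11.7
```

step_arm --targets '[[[0,0,0,-6],[0,0,0,-12],[0,0,0,-18],[0,0,0,-24],[0,0,0,-30]]]'

```text
time: 31.2
tool_pos: [703.2, -35.6, 205.5]
tcp_rot: [-2.877, 1.553, 1.234]
contact_force: [-0.0, 0.3, -0.8]
grip_width: 11.7
```

step_arm --targets '[[[0,0,0,-6],[0,0,0,-12],[0,0,0,-18],[0,0,0,-24],[0,0,0,-30]]]'

```text
time: 31.62
tool_pos: [703.2, -35.5, 205.5]
tcp_rot: [2.88, 1.553, 1.237]
contact_force: [0.0, -0.8, -1.6]
grip_width: 11.9
```

step_arm --targets '[[[0,0,0,-6],[0,0,0,-12],[0,0,0,-18],[0,0,0,-24],[0,0,0,-30]]]'

```text
time: 32.03
tool_pos: [703.2, -35.5, 205.5]
tcp_rot: [2.352, 1.553, 1.238]
contact_force: [0.6, -0.3, -2.5]
grip_width: 11.9
```

step_arm --targets '[[[0,0,0,-6],[0,0,0,-12],[0,0,0,-18],[0,0,0,-24],[0,0,0,-30]]]'

```text
time: 32.45
tool_pos: [703.2, -35.5, 205.4]
tcp_rot: [1.826, 1.553, 1.241]
contact_force: [0.5, -0.2, -1.6]
grip_width: 11.8
```

step_arm --targets '[[[0,0,0,-6],[0,0,0,-12],[0,0,0,-18],[0,0,0,-24],[0,0,0,-29]]]'

```text
time: 32.87
tool_pos: [703.2, -35.5, 205.5]
tcp_rot: [1.314, 1.553, 1.239]
contact_force: [-0.1, 0.0, -2.1]
grip_width: 11.8
```

step_arm --targets '[[[0,0,0,0],[0,0,0,0],[0,0,0,0],[0,0,0,0],[0,0,0,0]]]'

```text
time: 33.28
tool_pos: [703.2, -35.5, 205.5]
tcp_rot: [1.315, 1.553, 1.239]
contact_force: [0.1, -0.1, -2.0]
grip_width: 11.8
```

step_arm --targets '[[[0,0,0,0],[0,0,0,0],[0,0,0,0],[0,0,0,0],[0,0,0,0]]]'

```text
time: 33.7
tool_pos: [703.2, -35.5, 205.5]
tcp_rot: [1.316, 1.553, 1.24]
contact_force: [-0.0, 0.5, -2.0]
grip_width: 12.2
```

step_arm --targets '[[[0,0,0,0],[0,0,0,0],[0,0,0,0],[0,0,0,0],[0,0,0,0]]]'

```text
time: 34.12
tool_pos: [703.2, -35.5, 205.5]
tcp_rot: [1.31, 1.553, 1.234]
contact_force: [0.4, 0.5, -2.0]
grip_width: 11.6
```

step_arm --targets '[[[0,0,0,0],[0,0,0,0],[0,0,0,0],[0,0,0,0],[0,0,0,0]]]'

```text
time: 34.53
tool_pos: [703.2, -35.5, 205.5]
tcp_rot: [1.314, 1.553, 1.239]
contact_force: [-0.3, -0.6, -2.1]
grip_width: 11.8
```

step_arm --targets '[[[0,0,0,0],[0,0,0,0],[0,0,0,0],[0,0,0,0],[0,0,0,0]]]'

```text
time: 34.95
tool_pos: [703.2, -35.5, 205.5]
tcp_rot: [1.316, 1.553, 1.24]
contact_force: [1.0, 0.1, -1.8]
grip_width: 11.7
```

step_arm --targets '[[[0,0,0,0],[0,0,0,0],[0,0,0,0],[0,0,0,0],[0,0,0,0]]]'

```text
time: 35.37
tool_pos: [703.2, -35.5, 205.5]
tcp_rot: [1.319, 1.553, 1.243]
contact_force: [1.0, 0.5, -2.3]
grip_width: 11.7
```

```bash
python3 - <<'E'
from h import *
lampS()
plan([(570,10,255,60,1),(490,145,260,33,1),(474,281.2,262,10,1)])
E
```

```text
lamp (array([713.2,  97.8]), array([ 61., 108.]), 85.6)
now [703.2 -35.5 205.5] yaw 85.7 t 35.4167 q [-0.17  0.7   0.98  0.02  1.46 -1.66] tilt 1.0 w 11.507177471602203 F [ 0.1 -0.4 -2. ]
call -> [570.  10. 255.] 60.0
  [ [-0.0099, 0.0072, -0.0272, 5.13],[-0.0198, 0.0145, -0.0544, 10.26],[-0.0297, 0.0217, -0.0816, 15.4],[-0.0396, 0.0289, -0.1088, 20.53],[-0.0495, 0.0362, -0.136, 25.66] ]
call -> [490. 145. 260.] 33.0
  [ [-0.0006, 0.0154, -0.0274, 5.4],[-0.0013, 0.0308, -0.0547, 10.8],[-0.0019, 0.0462, -0.0821, 16.2],[-0.0026, 0.0616, -0.1094, 21.6],[-0.0032, 0.077, -0.1368, 27.0] ]
call -> [474. 281. 262.] 10.0
  [ [0.0, 0.0122, -0.0246, 4.6],[0.0001, 0.0243, -0.0492, 9.2],[0.0001, 0.0365, -0.0738, 13.8],[0.0001, 0.0486, -0.0984, 18.4],[0.0002, 0.0608, -0.123, 23.0] ]
```

step_arm --targets '[[[-0.01,0.007,-0.027,5.1],[-0.02,0.014,-0.054,10.3],[-0.03,0.022,-0.082,15.4],[-0.04,0.029,-0.109,20.5],[-0.049,0.036,-0.136,25.7]]]'

```text
time: 35.83
tool_pos: [568.7, 10.3, 255.1]
tcp_rot: [1.741, 1.553, 1.212]
contact_force: [0.4, -0.5, -1.2]
grip_width: 11.8
```

step_arm --targets '[[[-0.001,0.015,-0.027,5.4],[-0.001,0.031,-0.055,10.8],[-0.002,0.046,-0.082,16.2],[-0.003,0.062,-0.109,21.6],[-0.003,0.077,-0.137,27]]]'

```text
time: 36.25
tool_pos: [488.5, 146.9, 260.5]
tcp_rot: [2.154, 1.552, 1.149]
contact_force: [1.1, 0.8, -2.9]
grip_width: 11.7
```

step_arm --targets '[[[0,0.013,-0.026,4.6],[0,0.026,-0.052,9.2],[0,0.039,-0.078,13.8],[0,0.05,-0.102,18.4],[0,0.061,-0.123,23]]]'

```text
time: 36.67
tool_pos: [473.4, 285.1, 263.1]
tcp_rot: [2.542, 1.552, 1.133]
contact_force: [0.9, -0.8, -1.7]
grip_width: 11.7
```

step_arm --targets '[[[0,0,0,0],[0,0,0,0],[0,0,0,0],[0,0,0,0],[0,0,0,0]]]'

```text
time: 37.08
tool_pos: [473.8, 284.1, 263.2]
tcp_rot: [2.531, 1.552, 1.121]
contact_force: [-0.1, -0.9, -3.1]
grip_width: 11.9
```

```bash
cat >> h.py <<'E'
def overlay(name,dz,rack=(474,281.2,10)):
    p,R,psi,o=pose(); c=bot.capture('side'); f=200/np.tan(np.radians(c['fov_y'])/2)
    K=np.array([[f,0,c['cx']],[0,f,c['cy']],[0,0,1.]])
    B=np.array([[x,z,y] for z in(45,-45) for x,y in((-6,-dz),(6,-dz),(6,-5),(-6,-5))],float)
    # tool axes: y along thickness, x down
    T0=np.stack([-R[:,0],R[:,1],np.cross(-R[:,0],R[:,1])],1) # z, thick, width
    X=B[:,2:]*T0[:,0]+B[:,:1]*T0[:,1]+B[:,1:2]*T0[:,2]+p
    pr=lambda X:cv2.projectPoints(X,np.array(c['rvec'],float),np.array(c['tvec'],float),K,None)[0].reshape(-1,2)
    I=cv2.resize(c['color'][190:320,280:440,::-1],None,fx=4.5,fy=4.5,interpolation=cv2.INTER_CUBIC)
    T=lambda u:((u-[280,190]+.5)*4.5-.5).round().astype(int).tolist()
    u=T(pr(X))
    for i in range(4):
        for a,b in((i,(i+1)%4),(4+i,4+(i+1)%4),(i,i+4)): cv2.line(I,u[a],u[b],(255,0,255),1)
    Rr=Ro.from_euler('z',rack[2],degrees=True).as_matrix()
    D=np.array([[s+e,y,72] for s in(-62,0,62) for e in(-15,15) for y in(-30,30)],float)@Rr.T+[rack[0],rack[1],0]
    for q in T(pr(D)): cv2.circle(I,q,3,(255,255,0),1)
    cv2.imwrite(f'pics/{name}.png',I)
E
python3 - <<'E'
from h import *
plan([(474,281.2,212,10,1)]); overlay('s5',134.5)
E
```

```text
now [473.8 284.1 263.2] yaw 9.2 t 37.0833 q [0.39 0.36 1.4  0.01 1.37 0.23] tilt 1.08 w 11.934739829233079 F [-0.1 -0.9 -3.1]
call -> [474. 281. 212.] 10.0
  [ [0.0102, -0.0002, 0.0007, -0.16],[0.0204, -0.0003, 0.0015, -0.33],[0.0307, -0.0005, 0.0022, -0.49],[0.0409, -0.0006, 0.0029, -0.66],[0.0511, -0.0008, 0.0037, -0.82] ]
```

View pics/s5.png

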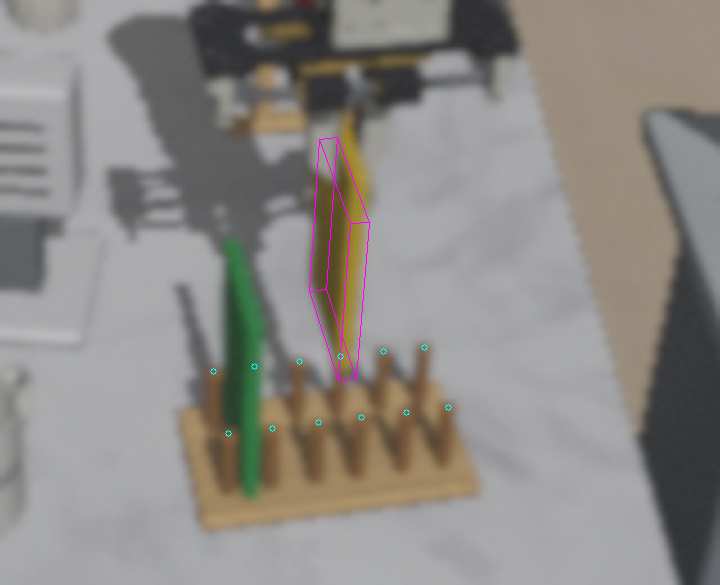

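Green stands in slot 2 at (245,370). The held yellow board matches its predicted outline above slot 1. Lowering.

step_arm --targets '[[[0.01,-0.001,0.002,-0.4],[0.021,-0.001,0.004,-0.8],[0.032,-0.001,0.004,-0.8],[0.043,-0.001,0.004,-0.8],[0.05,-0.001,0.004,-0.8]]]'

```text
time: 37.55
tool_pos: [473.7, 280.1, 212.1]
tcp_rot: [2.565, 1.553, 1.167]
contact_force: [0.0, -1.2, -2.3]
grip_width: 11.9
```

step_arm --targets '[[[0.003,0,0,0],[0.007,0,0,0],[0.011,0,0,0],[0.016,0,0,0],[0.02,0,0,0]]]'

```text
time: 37.97
tool_pos: [474.0, 280.4, 191.9]
tcp_rot: [2.545, 1.552, 1.147]
contact_force: [-0.7, 0.3, -1.3]
grip_width: 11.7
```

```bash
python3 - <<'E'
from h import *
plan([(473.2,280.5,160,10,1)])
E
```

```text
now [474.  280.4 191.9] yaw 9.9 t 37.9667 q [0.39 0.41 1.52 0.01 1.2  0.21] tilt 1.05 w 11.687749674108035 F [-0.7  0.3 -1.3]
call -> [473. 280. 160.] 10.0
  [ [0.0064, -0.0002, 0.0001, -0.02],[0.0128, -0.0004, 0.0001, -0.03],[0.0191, -0.0006, 0.0002, -0.05],[0.0255, -0.0009, 0.0002, -0.07],[0.0319, -0.0011, 0.0003, -0.09] ]
```

step_arm --targets '[[[0.006,-0.001,0,0],[0.012,-0.001,0,0],[0.018,-0.001,0,0],[0.024,-0.001,0,0],[0.031,-0.001,0,0]]]'

```text
time: 38.38
tool_pos: [473.3, 280.8, 160.4]
tcp_rot: [2.535, 1.552, 1.137]
contact_force: [0.9, 1.0, -2.0]
grip_width: 11.9
```

step_arm --targets '[[[0.003,0,0,0],[0.006,0,0,0],[0.008,0,0,0],[0.01,0,0,0],[0.012,0,0,0]]]'

```text
time: 38.8
tool_pos: [473.9, 281.0, 148.9]
tcp_rot: [2.474, 1.552, 1.077]
contact_force: [-0.5, -4.8, 16.6]
grip_width: 11.8
```

step_arm --targets '[[[0.001,0,0,0],[0.001,0,0,0],[0.001,0,0,0],[0.001,0,0,0],[0.001,0,0,0]]]'

```text
time: 39.22
tool_pos: [474.0, 281.0, 148.9]
tcp_rot: [2.441, 1.551, 1.044]
contact_force: [-2.4, -1.3, 5.8]
grip_width: 11.8
```

Seated on the base. I'll release and rise gently.

step_arm --targets '[[[0,0,0,0],[0,0,0,0],[0,0,0,0],[0,0,0,0],[0,0,0,0]]]' --jaw 0.57

```text
time: 39.63
tool_pos: [474.1, 281.0, 148.9]
tcp_rot: [2.437, 1.551, 1.039]
contact_force: [-0.2, 0.6, -0.6]
grip_width: 37.9
```

step_arm --targets '[[[0,0,0,0],[0,0,0,0],[0,0,0,0],[0,0,0,0],[0,0,0,0]]]'

```text
time: 40.05
tool_pos: [474.0, 281.0, 148.8]
tcp_rot: [2.439, 1.551, 1.042]
contact_force: [-0.4, 0.2, 0.4]
grip_width: 39.5
```

step_arm --targets '[[[-0.015,0,0,0],[-0.035,0,0,0],[-0.06,0,0,0],[-0.085,0,0,0],[-0.1,0,0,0]]]'

```text
time: 40.47
tool_pos: [473.7, 279.6, 251.5]
tcp_rot: [2.352, 1.548, 0.954]
contact_force: [0.4, 0.1, 0.4]
grip_width: 39.6
```

step_arm --targets '[[[0,0,0,0],[0,0,0,0],[0,0,0,0],[0,0,0,0],[0,0,0,0]]]'

```text
time: 40.88
tool_pos: [473.1, 279.4, 250.1]
tcp_rot: [2.421, 1.55, 1.024]
contact_force: [0.2, 0.2, -0.6]
grip_width: 39.2
```

```bash
python3 - <<'E'
from h import *
c,W=lampS()
hsv=cv2.cvtColor(c,cv2.COLOR_RGB2HSV); m=(abs(hsv[...,0].astype(int)-24)<9)&(hsv[...,1]>150)&(W[...,1]>200)&(abs(W[...,0]-474)<30)&(W[...,2]>80)
g=W[m]; print('yellow',len(g),rect(g),np.percentile(g[:,2],[1,99]).round(1))
for a in(90,120,150,170):
    s=g[abs(g[:,2]-a)<10]; print(a,len(s),s.mean(0).round(1) if len(s) else '')
plan([(465,-178,255,8.3,3)])
E
```

```text
lamp (array([713.3,  96.6]), array([ 58.8, 108.2]), 83.9)
yellow 151 (array([478.2, 283. ]), array([11.7, 80.5]), 12.2) [ 82.7 177. ]
90 20 [472.1 317.8  89.8]
120 25 [471.3 318.2 118.8]
150 15 [473.1 318.7 150.7]
170 68 [477.5 291.9 172.7]
now [473.3 279.4 250.4] yaw 9.9 t 40.9333 q [0.39 0.36 1.43 0.01 1.33 0.21] tilt 1.2 w 39.565366091117966 F [ 0.6 -0.1  0.2]
call -> [471. 127. 252.] 9.4
  [ [-0.0009, -0.0058, 0.0299, 0.11],[-0.0017, -0.0116, 0.0599, 0.22],[-0.0026, -0.0174, 0.0898, 0.33],[-0.0034, -0.0232, 0.1197, 0.44],[-0.0043, -0.029, 0.1497, 0.54] ]
call -> [468. -26. 253.] 8.8
  [ [-0.0009, -0.0055, 0.03, 0.11],[-0.0017, -0.011, 0.06, 0.22],[-0.0026, -0.0165, 0.09, 0.33],[-0.0034, -0.0221, 0.1199, 0.44],[-0.0043, -0.0276, 0.1499, 0.54] ]
call -> [ 465. -178.  255.] 8.3
  [ [-0.0009, -0.0052, 0.03, 0.11],[-0.0017, -0.0105, 0.0601, 0.22],[-0.0026, -0.0157, 0.0901, 0.33],[-0.0034, -0.0209, 0.1201, 0.44],[-0.0043, -0.0261, 0.1502, 0.54] ]
```

Yellow stands upright in slot 1. Now red.

step_arm --targets '[[[-0.001,-0.006,0.03,0.1],[-0.002,-0.012,0.06,0.2],[-0.003,-0.017,0.09,0.3],[-0.003,-0.023,0.12,0.4],[-0.004,-0.029,0.15,0.5]]]'

```text
time: 41.35
tool_pos: [470.0, 125.3, 250.9]
tcp_rot: [2.463, 1.551, 1.057]
contact_force: [0.8, -0.2, -0.3]
grip_width: 39.5
```

step_arm --targets '[[[-0.001,-0.006,0.03,0.1],[-0.002,-0.011,0.06,0.2],[-0.003,-0.017,0.09,0.3],[-0.003,-0.022,0.12,0.4],[-0.004,-0.028,0.15,0.5]]]'

```text
time: 41.77
tool_pos: [466.6, -28.7, 251.6]
tcp_rot: [2.517, 1.551, 1.102]
contact_force: [0.5, 0.3, 0.5]
grip_width: 39.5
```

step_arm --targets '[[[-0.001,-0.005,0.03,0.1],[-0.002,-0.011,0.06,0.2],[-0.003,-0.016,0.09,0.3],[-0.003,-0.021,0.118,0.4],[-0.004,-0.026,0.146,0.5]]]'

```text
time: 42.18
tool_pos: [463.2, -178.4, 252.3]
tcp_rot: [2.579, 1.551, 1.156]
contact_force: [-0.1, 0.3, 0.6]
grip_width: 39.2
```

step_arm --targets '[[[0,0,0,0],[0,0,0,0],[0,0,0,0],[0,0,0,0],[0,0,0,0]]]'

```text
time: 42.6
tool_pos: [463.3, -177.3, 252.3]
tcp_rot: [2.586, 1.55, 1.164]
contact_force: [0.7, 0.1, 0.5]
grip_width: 39.6
```

```bash
python3 - <<'E'
from h import *
lampS()
plan([(465,-178.3,203,8.3,1)])
E
```

```text
lamp (array([713.2,  97.3]), array([ 61. , 107.7]), 85.6)
now [ 463.3 -177.4  252.4] yaw 8.5 t 42.65 q [-0.53  0.27  1.56  0.02  1.32 -0.69] tilt 1.16 w 39.95275635149647 F [ 0.7 -0.3  0.1]
call -> [ 465. -178.  203.] 8.3
  [ [0.0099, 0.0002, 0.0004, 0.04],[0.0198, 0.0004, 0.0008, 0.08],[0.0296, 0.0006, 0.0012, 0.13],[0.0395, 0.0008, 0.0016, 0.17],[0.0494, 0.001, 0.002, 0.21] ]
```

step_arm --targets '[[[0.01,0,0,0],[0.02,0.001,0.001,0.1],[0.03,0.001,0.001,0.2],[0.04,0.001,0.002,0.2],[0.047,0.001,0.002,0.2]]]'

```text
time: 43.07
tool_pos: [464.7, -177.9, 204.0]
tcp_rot: [2.651, 1.55, 1.226]
contact_force: [0.2, -0.3, -0.8]
grip_width: 39.3
```

step_arm --targets '[[[0.009,0,0,0],[0.018,0,0,0],[0.027,0,0,0],[0.036,0,0,0],[0.038,0,0,0]]]'

```text
time: 43.48
tool_pos: [464.3, -176.8, 164.3]
tcp_rot: [2.77, 1.55, 1.345]
contact_force: [-0.4, 0.0, -0.4]
grip_width: 39.7
```

```bash
python3 - <<'E'
from h import *
plan([(465,-178.3,164.5,8.3,1)])
E
```

```text
now [ 464.3 -176.8  164.3] yaw 8.3 t 43.4833 q [-0.53  0.35  1.69  0.02  1.1  -0.69] tilt 1.2 w 39.6569437839968 F [-0.4  0.  -0.4]
call -> [ 465. -178.  164.] 8.3
  [ [-0.0, 0.0001, 0.0003, 0.01],[-0.0001, 0.0002, 0.0006, 0.02],[-0.0001, 0.0003, 0.001, 0.02],[-0.0002, 0.0004, 0.0013, 0.03],[-0.0002, 0.0005, 0.0016, 0.04] ]
```

step_arm --targets '[[[0,0,0.001,0],[0,0.001,0.002,0],[0,0.001,0.002,0],[0,0.001,0.002,0],[0,0.001,0.002,0]]]' --jaw 1

```text
time: 43.9
tool_pos: [465.9, -178.8, 164.7]
tcp_rot: [2.712, 1.55, 1.287]
contact_force: [-1.7, -0.4, -0.1]
grip_width: 11.8
```

step_arm --targets '[[[0,0,0,0],[0,0,0,0],[0,0,0,0],[0,0,0,0],[0,0,0,0]]]'

```text
time: 44.32
tool_pos: [465.8, -178.7, 164.7]
tcp_rot: [2.724, 1.55, 1.299]
contact_force: [0.7, -0.1, -0.4]
grip_width: 11.9
```

step_arm --targets '[[[-0.005,0,0,0],[-0.01,0,0,0],[-0.014,0,0,0],[-0.016,0,0,0],[-0.016,0,0,0]]]'

```text
time: 44.73
tool_pos: [466.1, -179.3, 181.5]
tcp_rot: [2.654, 1.55, 1.229]
contact_force: [0.7, -0.3, -2.1]
grip_width: 11.7
```

step_arm --targets '[[[0,-0.012,0,0],[0,-0.025,0,0],[0,-0.04,0,0],[0,-0.055,0,0],[0,-0.06,0,0]]]'

```text
time: 45.15
tool_pos: [405.0, -187.8, 180.8]
tcp_rot: [2.725, 1.55, 1.299]
contact_force: [0.5, 0.2, -2.6]
grip_width: 11.8
```

step_arm --targets '[[[0,0,0,0],[0,0,0,0],[0,0,0,0],[0,0,0,0],[0,0,0,0]]]'

```text
time: 45.57
tool_pos: [405.5, -187.7, 180.7]
tcp_rot: [2.716, 1.55, 1.291]
contact_force: [-0.8, -0.1, -2.2]
grip_width: 12.0
```

```bash
python3 - <<'E'
from h import *
lampS()
p,R,psi,o=pose()
plan([(p[0],p[1],348,0,2),(540,-120,348,-31,1),(630,-75,325,-62,1),(701,-34,260,-95,1)])
E
```

```text
lamp (array([713.5,  96.8]), array([ 59.9, 108.2]), 86.1)
now [ 405.4 -187.7  180.7] yaw 8.3 t 45.6167 q [-0.62  0.25  1.8   0.02  1.1  -0.77] tilt 1.18 w 11.812181503437033 F [ 0.   0.9 -1.6]
call -> [ 405. -188.  264.] 4.2
  [ [-0.0167, 0.0001, -0.0003, 0.83],[-0.0335, 0.0003, -0.0006, 1.67],[-0.0502, 0.0004, -0.0009, 2.5],[-0.0669, 0.0006, -0.0013, 3.33],[-0.0836, 0.0007, -0.0016, 4.17] ]
call -> [ 405. -188.  348.] 0.0
  [ [-0.0167, 0.0001, -0.0003, 0.83],[-0.0335, 0.0002, -0.0006, 1.67],[-0.0502, 0.0003, -0.001, 2.5],[-0.0669, 0.0005, -0.0013, 3.33],[-0.0836, 0.0006, -0.0016, 4.17] ]
call -> [ 540. -120.  348.] -31.0
  [ [0.0004, 0.0269, -0.0135, 6.2],[0.0008, 0.0538, -0.0271, 12.4],[0.0013, 0.0807, -0.0406, 18.6],[0.0017, 0.1077, -0.0542, 24.8],[0.0021, 0.1346, -0.0677, 31.0] ]
call -> [630. -75. 325.] -62.0
  [ [0.0049, 0.0108, -0.0169, 6.2],[0.0098, 0.0216, -0.0338, 12.4],[0.0146, 0.0325, -0.0507, 18.6],[0.0195, 0.0433, -0.0676, 24.8],[0.0244, 0.0541, -0.0845, 31.0] ]
call -> [701. -34. 260.] -95.0
  [ [0.0132, -0.0004, -0.0162, 6.6],[0.0265, -0.0008, -0.0324, 13.2],[0.0397, -0.0011, -0.0486, 19.8],[0.053, -0.0015, -0.0648, 26.4],[0.0662, -0.0019, -0.081, 33.0] ]
```

step_arm --targets '[[[-0.017,0,0,0.8],[-0.034,0,-0.001,1.7],[-0.05,0,-0.001,2.5],[-0.067,0.001,-0.001,3.3],[-0.084,0.001,-0.002,4.2]]]'

```text
time: 46.03
tool_pos: [405.9, -187.2, 265.4]
tcp_rot: [2.801, 1.55, 1.302]
contact_force: [0.6, 0.5, -1.2]
grip_width: 11.9
```

step_arm --targets '[[[-0.017,0,0,0.8],[-0.034,0,-0.001,1.7],[-0.05,0,-0.001,2.5],[-0.067,0.001,-0.001,3.3],[-0.083,0.001,-0.002,4.2]]]'

```text
time: 46.45
tool_pos: [406.6, -186.8, 349.3]
tcp_rot: [2.863, 1.55, 1.29]
contact_force: [-0.5, -0.2, -1.6]
grip_width: 11.7
```

step_arm --targets '[[[0,0.027,-0.014,6.2],[0.001,0.054,-0.027,12.4],[0.001,0.081,-0.041,18.6],[0.002,0.108,-0.054,24.8],[0.002,0.134,-0.068,31]]]'

```text
time: 46.87
tool_pos: [542.1, -118.1, 349.0]
tcp_rot: [-2.855, 1.55, 1.309]
contact_force: [-0.0, -0.9, -2.1]
grip_width: 12.0
```

step_arm --targets '[[[0.005,0.011,-0.017,6.2],[0.01,0.022,-0.034,12.4],[0.015,0.033,-0.051,18.6],[0.019,0.043,-0.068,24.8],[0.024,0.053,-0.084,31]]]'

```text
time: 47.28
tool_pos: [632.3, -72.6, 325.6]
tcp_rot: [-2.274, 1.55, 1.344]
contact_force: [0.6, -0.1, -2.1]
grip_width: 12.0
```

```bash
python3 - <<'E'
from h import *
lampS()
plan([(701,-34,260,-95,1)])
E
```

```text
lamp (array([713.4,  97.2]), array([ 57.3, 109. ]), 86.1)
now [634.2 -70.8 323.6] yaw -63.0 t 47.3333 q [-0.24  0.52  0.98  0.02  1.64  0.86] tilt 1.28 w 11.993517382964534 F [ 0.5 -0.4 -4.1]
call -> [701. -34. 260.] -95.0
  [ [0.0129, -0.0003, -0.0151, 6.4],[0.0259, -0.0006, -0.0301, 12.8],[0.0388, -0.0008, -0.0452, 19.2],[0.0517, -0.0011, -0.0603, 25.6],[0.0647, -0.0014, -0.0753, 32.0] ]
```

step_arm --targets '[[[0.013,0,-0.015,6.4],[0.026,0,-0.03,12.8],[0.039,0,-0.045,19.2],[0.052,0,-0.06,25.6],[0.064,0.001,-0.074,32]]]'

```text
time: 47.75
tool_pos: [701.4, -36.0, 259.1]
tcp_rot: [-1.603, 1.548, 1.447]
contact_force: [1.2, 0.0, -1.1]
grip_width: 11.5
```

step_arm --targets '[[[0.011,0,0,0],[0.022,0.001,0,0],[0.033,0.001,0,0],[0.044,0.001,0,0],[0.052,0.001,0,0]]]'

```text
time: 48.17
tool_pos: [701.1, -35.5, 205.3]
tcp_rot: [-1.512, 1.548, 1.538]
contact_force: [-0.2, -0.5, -2.9]
grip_width: 11.8
```

```bash
python3 - <<'E'
from h import *
lampS()
plan([(701,-34,206,-95,1)])
E
```

```text
lamp (array([695.6, 130.3]), array([ 59.9, 108.8]), 84.7)
now [700.6 -35.4 203.7] yaw -95.2 t 48.2167 q [-0.17  0.7   0.98  0.02  1.47  1.49] tilt 1.33 w 11.372897221718915 F [-0.1 -0.3 -3.6]
call -> [701. -34. 206.] -95.0
  [ [-0.0004, -0.0003, -0.0001, -0.05],[-0.0009, -0.0006, -0.0001, -0.09],[-0.0013, -0.0009, -0.0002, -0.14],[-0.0018, -0.0012, -0.0002, -0.18],[-0.0022, -0.0015, -0.0003, -0.23] ]
```

The lamp has been knocked: its head now reads (696,130). I'll re-measure with a wider crop.

```bash
cat >> h.py <<'E'
def lampW():
    for n,b in (('top',(220,90,330,230)),('side',(230,180,345,310))):
        c,W=cap(n); p=box(W,*b,202,216)
        q=p[(p[:,1]>40)&(p[:,0]>600)]; print('lamp',n,len(q),rect(q) if len(q)>20 else '')
    return c,W
E
python3 - <<'E'
from h import *
lampW(); c,W=lampW()
p=box(W,240,190,340,310,6,30); p=p[(p[:,0]>600)&(p[:,1]>40)&(p[:,1]<210)]; print('foot',rect(p))
cv2.imwrite('pics/s6.png',cv2.resize(c[150:310,230:430,::-1],(750,600),interpolation=cv2.INTER_CUBIC))
E
```

```text
lamp top 666 (array([692.8, 128. ]), array([ 58.2, 110.4]), 85.5)
lamp side 373 (array([695.8, 130.7]), array([ 59.8, 109.9]), 81.4)
lamp top 657 (array([693.5, 128. ]), array([ 58.4, 109.9]), 85.2)
lamp side 368 (array([695.3, 129.3]), array([ 56.9, 107.8]), 84.9)
foot (array([741. , 140.6]), array([143.6, 222.3]), 87.5)
```

View pics/s6.png

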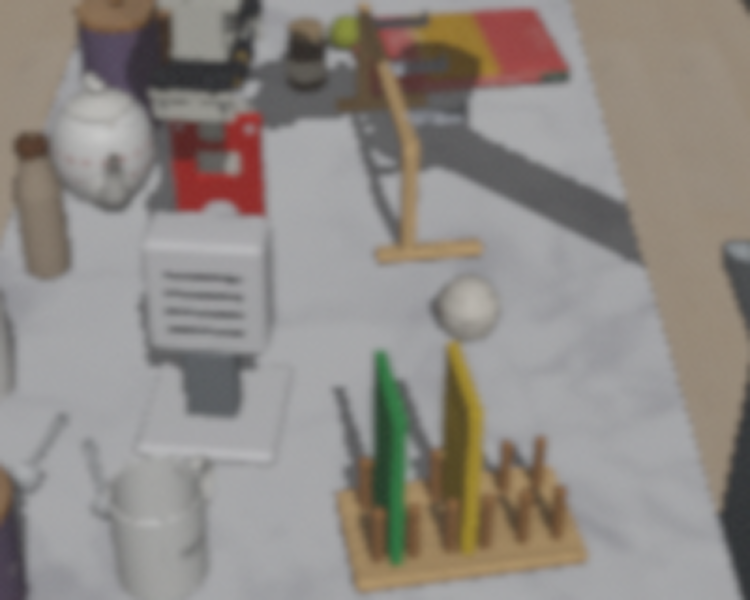

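The lamp now stands at about (694.5,129), yaw about 85°. It is upright, and both racked boards stand. The new hold point is (683,0).

```bash
python3 - <<'E'
from h import *
plan([(683,-0.5,206,-95,1)])
E
```

```text
now [701.9 -35.8 207.9] yaw -95.2 t 48.4167 q [-0.17  0.7   0.98  0.02  1.47  1.49] tilt 1.29 w 11.86631740392374 F [-0.3  0.4 -1.3]
call -> [683.  -0. 206.] -95.0
  [ [0.0005, -0.0067, 0.0044, -0.05],[0.001, -0.0134, 0.0088, -0.1],[0.0015, -0.0201, 0.0132, -0.15],[0.0021, -0.0267, 0.0176, -0.2],[0.0026, -0.0334, 0.022, -0.25] ]
```

step_arm --targets '[[[0,-0.007,0.004,0],[0.001,-0.013,0.009,0],[0.001,-0.02,0.013,0],[0.002,-0.027,0.018,0],[0.002,-0.033,0.022,0]]]'

```text
time: 48.83
tool_pos: [682.3, 0.4, 206.7]
tcp_rot: [-1.654, 1.548, 1.397]
contact_force: [-0.6, 0.2, -0.8]
grip_width: 11.8
```

step_arm --targets '[[[0,0,0,0],[0,0,0,0],[0,0,0,0],[0,0,0,0],[0,0,0,0]]]'

```text
time: 49.25
tool_pos: [682.4, 0.0, 206.6]
tcp_rot: [-1.651, 1.548, 1.399]
contact_force: [-0.7, -0.8, -3.0]
grip_width: 11.8
```

step_arm --targets '[[[0,0,0,0],[0,0,0,0],[0,0,0,0],[0,0,0,0],[0,0,0,0]]]'

```text
time: 49.67
tool_pos: [682.4, -0.0, 206.6]
tcp_rot: [-1.652, 1.548, 1.398]
contact_force: [-0.1, 0.3, -2.2]
grip_width: 11.6
```

step_arm --targets '[[[0,0,0,0],[0,0,0,0],[0,0,0,0],[0,0,0,0],[0,0,0,0]]]'

```text
time: 50.08
tool_pos: [682.4, -0.0, 206.6]
tcp_rot: [-1.654, 1.548, 1.397]
contact_force: [-0.1, -0.1, -2.5]
grip_width: 11.2
```

step_arm --targets '[[[0,0,0,0],[0,0,0,0],[0,0,0,0],[0,0,0,0],[0,0,0,0]]]'

```text
time: 50.5
tool_pos: [682.4, -0.0, 206.6]
tcp_rot: [-1.655, 1.548, 1.395]
contact_force: [0.8, 1.1, -2.4]
grip_width: 12.0
```

step_arm --targets '[[[0,0,0,0],[0,0,0,0],[0,0,0,0],[0,0,0,0],[0,0,0,0]]]'

```text
time: 50.92
tool_pos: [682.4, -0.0, 206.6]
tcp_rot: [-1.653, 1.548, 1.398]
contact_force: [-0.0, -0.3, -2.6]
grip_width: 12.0
```

step_arm --targets '[[[0,0,0,0],[0,0,0,0],[0,0,0,0],[0,0,0,0],[0,0,0,0]]]'

```text
time: 51.33
tool_pos: [682.4, -0.0, 206.6]
tcp_rot: [-1.656, 1.548, 1.394]
contact_force: [0.5, -1.1, -1.6]
grip_width: 12.1
```

```bash
python3 - <<'E'
from h import *
lampW()
plan([(683,-0.5,206,85,1)])
E
```

```text
lamp top 421 (array([693.9, 136.4]), array([ 43.2, 108.8]), 82.4)
lamp side 376 (array([695.2, 131.8]), array([ 57.9, 108.2]), 83.1)
now [682.4  -0.  206.6] yaw -95.2 t 51.4333 q [-0.12  0.65  1.06  0.02  1.43  1.54] tilt 1.3 w 11.804525452311685 F [ 0.1  0.5 -2.1]
call -> [683.  -0. 206.] 85.0
  [ [0.0001, 0.0001, -0.0001, -36.05],[0.0002, 0.0002, -0.0002, -72.09],[0.0004, 0.0002, -0.0004, -108.14],[0.0005, 0.0003, -0.0005, -144.19],[0.0006, 0.0004, -0.0006, -180.24] ]
```

The lamp is stable. I'll turn red to its back, hold, then check.

step_arm --targets '[[[0,0,0,-6],[0,0,0,-12],[0,0,0,-18],[0,0,0,-24],[0,0,0,-30]]]'

```text
time: 51.85
tool_pos: [682.4, -0.1, 206.6]
tcp_rot: [-2.185, 1.548, 1.394]
contact_force: [-0.6, 0.4, -1.9]
grip_width: 11.4
```

step_arm --targets '[[[0,0,0,-6],[0,0,0,-12],[0,0,0,-18],[0,0,0,-24],[0,0,0,-30]]]'

```text
time: 52.27
tool_pos: [682.4, -0.0, 206.6]
tcp_rot: [-2.711, 1.548, 1.397]
contact_force: [-0.2, 0.4, -1.7]
grip_width: 12.0
```

step_arm --targets '[[[0,0,0,-6],[0,0,0,-12],[0,0,0,-18],[0,0,0,-24],[0,0,0,-30]]]'

```text
time: 52.68
tool_pos: [682.4, -0.0, 206.6]
tcp_rot: [3.043, 1.548, 1.396]
contact_force: [0.3, 0.6, -2.0]
grip_width: 12.0
```

step_arm --targets '[[[0,0,0,-6],[0,0,0,-12],[0,0,0,-18],[0,0,0,-24],[0,0,0,-30]]]'

```text
time: 53.1
tool_pos: [682.4, 0.0, 206.6]
tcp_rot: [2.514, 1.548, 1.396]
contact_force: [-0.7, -1.3, -1.7]
grip_width: 11.7
```

step_arm --targets '[[[0,0,0,-6],[0,0,0,-12],[0,0,0,-18],[0,0,0,-24],[0,0,0,-30]]]'

```text
time: 53.52
tool_pos: [682.4, -0.0, 206.6]
tcp_rot: [1.985, 1.548, 1.396]
contact_force: [-0.6, -0.3, -1.6]
grip_width: 12.0
```

step_arm --targets '[[[0,0,0,-6],[0,0,0,-12],[0,0,0,-18],[0,0,0,-24],[0,0,0,-29]]]'

```text
time: 53.93
tool_pos: [682.4, -0.0, 206.6]
tcp_rot: [1.476, 1.548, 1.398]
contact_force: [-0.6, 0.2, -1.9]
grip_width: 11.5
```

step_arm --targets '[[[0,0,0,0],[0,0,0,0],[0,0,0,0],[0,0,0,0],[0,0,0,0]]]'

```text
time: 54.35
tool_pos: [682.4, 0.0, 206.6]
tcp_rot: [1.477, 1.548, 1.398]
contact_force: [0.2, -1.0, -1.8]
grip_width: 11.9
```

step_arm --targets '[[[0,0,0,0],[0,0,0,0],[0,0,0,0],[0,0,0,0],[0,0,0,0]]]'

```text
time: 54.77
tool_pos: [682.4, 0.0, 206.6]
tcp_rot: [1.474, 1.548, 1.395]
contact_force: [-0.2, 0.2, -1.5]
grip_width: 12.0
```

step_arm --targets '[[[0,0,0,0],[0,0,0,0],[0,0,0,0],[0,0,0,0],[0,0,0,0]]]'

```text
time: 55.18
tool_pos: [682.4, -0.0, 206.6]
tcp_rot: [1.477, 1.548, 1.398]
contact_force: [0.2, -0.5, -1.9]
grip_width: 11.9
```

step_arm --targets '[[[0,0,0,0],[0,0,0,0],[0,0,0,0],[0,0,0,0],[0,0,0,0]]]'

```text
time: 55.6
tool_pos: [682.4, -0.1, 206.6]
tcp_rot: [1.474, 1.548, 1.395]
contact_force: [-0.5, 0.5, -1.3]
grip_width: 12.0
```

step_arm --targets '[[[0,0,0,0],[0,0,0,0],[0,0,0,0],[0,0,0,0],[0,0,0,0]]]'

```text
time: 56.02
tool_pos: [682.4, 0.0, 206.6]
tcp_rot: [1.476, 1.548, 1.397]
contact_force: [0.4, -0.0, -2.3]
grip_width: 11.5
```

step_arm --targets '[[[0,0,0,0],[0,0,0,0],[0,0,0,0],[0,0,0,0],[0,0,0,0]]]'

```text
time: 56.43
tool_pos: [682.4, -0.0, 206.6]
tcp_rot: [1.476, 1.548, 1.397]
contact_force: [0.1, 0.8, -2.8]
grip_width: 11.8
```

```bash
python3 - <<'E'
from h import *
lampW()
plan([(560,10,255,60,1),(430,130,260,35,1),(413,265,262,10,1)])
E
```

```text
lamp top 431 (array([693.6, 135.4]), array([ 44.1, 110.7]), 83.9)
lamp side 373 (array([695.6, 131.1]), array([ 58.9, 108.1]), 84.3)
now [682.4  -0.  206.6] yaw 85.5 t 56.5333 q [-0.12  0.65  1.06  0.02  1.43 -1.62] tilt 1.3 w 12.128689095145493 F [-0.3 -0.5 -1.9]
call -> [560.  10. 255.] 60.0
  [ [-0.0097, 0.0003, -0.0245, 5.09],[-0.0195, 0.0006, -0.0491, 10.19],[-0.0292, 0.0009, -0.0736, 15.28],[-0.0389, 0.0011, -0.0982, 20.38],[-0.0486, 0.0014, -0.1227, 25.47] ]
call -> [430. 130. 260.] 35.0
  [ [-0.0006, 0.0078, -0.0345, 5.0],[-0.0011, 0.0156, -0.069, 10.0],[-0.0017, 0.0234, -0.1036, 15.0],[-0.0023, 0.0312, -0.1381, 20.0],[-0.0028, 0.039, -0.1726, 25.0] ]
call -> [413. 265. 262.] 10.0
  [ [0.0002, 0.0127, -0.0241, 5.0],[0.0004, 0.0254, -0.0481, 10.0],[0.0006, 0.0381, -0.0722, 15.0],[0.0008, 0.0508, -0.0963, 20.0],[0.0009, 0.0635, -0.1203, 25.0] ]
```

step_arm --targets '[[[-0.01,0,-0.025,5.1],[-0.02,0,-0.049,10.2],[-0.029,0.001,-0.074,15.3],[-0.039,0.001,-0.098,20.4],[-0.049,0.001,-0.123,25.5]]]'

```text
time: 56.95
tool_pos: [558.5, 9.7, 255.7]
tcp_rot: [1.922, 1.548, 1.394]
contact_force: [0.2, -0.4, -1.6]
grip_width: 12.0
```

step_arm --targets '[[[-0.001,0.008,-0.035,5],[-0.001,0.016,-0.069,10],[-0.002,0.023,-0.104,15],[-0.002,0.031,-0.138,20],[-0.003,0.039,-0.173,25]]]'

```text
time: 57.37
tool_pos: [427.4, 131.3, 261.2]
tcp_rot: [2.328, 1.548, 1.358]
contact_force: [0.1, 0.6, -1.8]
grip_width: 12.0
```

step_arm --targets '[[[0,0.013,-0.025,5],[0,0.026,-0.05,10],[0.001,0.039,-0.075,15],[0.001,0.052,-0.1,20],[0.001,0.064,-0.121,25]]]'

```text
time: 57.78
tool_pos: [411.1, 269.0, 263.6]
tcp_rot: [2.747, 1.547, 1.337]
contact_force: [0.1, -1.2, -2.3]
grip_width: 12.1
```

step_arm --targets '[[[0,0,0,0],[0,0,0,0],[0,0,0,0],[0,0,0,0],[0,0,0,0]]]'

```text
time: 58.2
tool_pos: [411.3, 268.0, 263.6]
tcp_rot: [2.742, 1.547, 1.332]
contact_force: [-0.2, -0.0, -1.0]
grip_width: 11.7
```

```bash
python3 - <<'E'
from h import *
p,R,psi,o=pose(); b=R[:,0]*134; print('bottom offset',b[:2].round(1))
plan([(412.9-b[0],270.4-b[1],212,10,1)]); overlay('s7',134.7)
E
```

```text
bottom offset [0.7 3.1]
now [411.3 268.  263.6] yaw 9.2 t 58.2 q [0.41 0.24 1.56 0.02 1.32 0.24] tilt 1.35 w 11.68836203920081 F [-0.2 -0.  -1. ]
call -> [412. 267. 212.] 10.0
  [ [0.0103, 0.0, 0.0004, -0.16],[0.0206, 0.0001, 0.0008, -0.33],[0.031, 0.0001, 0.0012, -0.49],[0.0413, 0.0002, 0.0015, -0.65],[0.0516, 0.0002, 0.0019, -0.82] ]
```

View pics/s7.png

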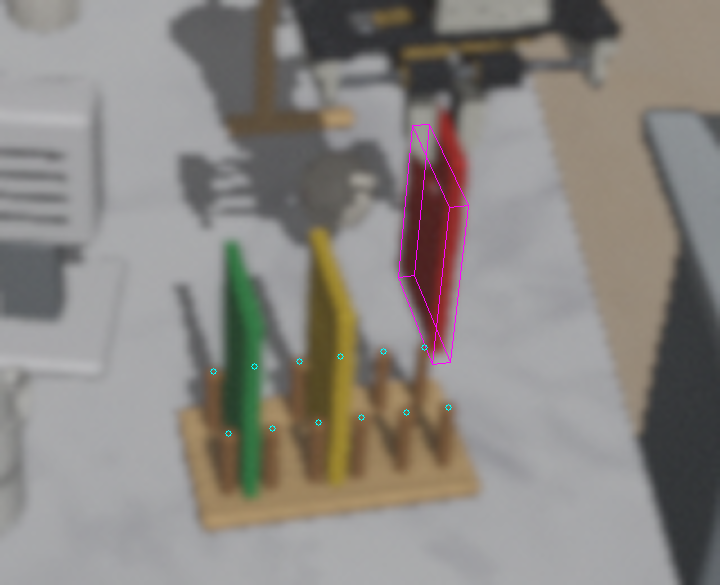

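Red matches its outline above slot 0 (dowels at (383,351) and (424,347)). The other two boards stand. Lowering.

step_arm --targets '[[[0.01,0,0.001,-0.4],[0.021,0,0.002,-0.8],[0.032,0,0.002,-0.8],[0.043,0,0.002,-0.8],[0.05,0,0.002,-0.8]]]'

```text
time: 58.67
tool_pos: [411.8, 266.5, 212.7]
tcp_rot: [2.765, 1.548, 1.367]
contact_force: [-0.3, -0.5, -2.0]
grip_width: 11.9
```

step_arm --targets '[[[0.003,0,0,0],[0.007,0,0,0],[0.011,0,0,0],[0.016,0,0,0],[0.02,0,0,0]]]'

```text
time: 59.08
tool_pos: [412.0, 266.9, 192.5]
tcp_rot: [2.749, 1.548, 1.352]
contact_force: [-0.3, -0.3, -1.7]
grip_width: 12.1
```

```bash
python3 - <<'E'
from h import *
p,R,psi,o=pose(); b=R[:,0]*134; print('bottom',(p+b).round(1))
plan([(412.9-b[0],270.4-b[1],160,10,1)])
E
```

```text
bottom [412.7 270.   58.5]
now [412.  266.9 192.5] yaw 9.9 t 59.0833 q [0.41 0.3  1.68 0.02 1.14 0.22] tilt 1.33 w 12.085239537370166 F [-0.3 -0.3 -1.7]
call -> [412. 267. 160.] 10.0
  [ [0.0065, -0.0, 0.0001, -0.02],[0.013, -0.0, 0.0001, -0.03],[0.0195, -0.0, 0.0002, -0.05],[0.026, -0.0, 0.0003, -0.06],[0.0325, -0.0, 0.0003, -0.08] ]
```

step_arm --targets '[[[0.006,0,0,0],[0.012,0,0,0],[0.018,0,0,0],[0.024,0,0,0],[0.031,0,0,0]]]'

```text
time: 59.5
tool_pos: [412.2, 267.7, 161.0]
tcp_rot: [2.741, 1.547, 1.344]
contact_force: [0.1, -0.1, -2.2]
grip_width: 11.8
```

step_arm --targets '[[[0.003,0,0,0],[0.006,0,0,0],[0.008,0,0,0],[0.01,0,0,0],[0.011,0,0,0]]]'

```text
time: 59.92
tool_pos: [412.3, 268.0, 149.8]
tcp_rot: [2.741, 1.547, 1.344]
contact_force: [-0.0, -0.5, -1.7]
grip_width: 11.5
```

step_arm --targets '[[[0.001,0,0,0],[0.001,0,0,0],[0.001,0,0,0],[0.001,0,0,0],[0.001,0,0,0]]]'

```text
time: 60.33
tool_pos: [412.5, 268.0, 149.0]
tcp_rot: [2.724, 1.547, 1.326]
contact_force: [0.4, 0.1, -1.0]
grip_width: 11.7
```

step_arm --targets '[[[0.001,0,0,0],[0.001,0,0,0],[0.001,0,0,0],[0.001,0,0,0],[0.001,0,0,0]]]'

```text
time: 60.75
tool_pos: [412.8, 268.0, 148.9]
tcp_rot: [2.677, 1.547, 1.28]
contact_force: [-0.6, -2.8, 5.6]
grip_width: 11.7
```

step_arm --targets '[[[0,0,0,0],[0,0,0,0],[0,0,0,0],[0,0,0,0],[0,0,0,0]]]' --jaw 0.57

```text
time: 61.17
tool_pos: [412.8, 268.0, 148.8]
tcp_rot: [2.682, 1.547, 1.284]
contact_force: [-0.0, 0.7, -0.2]
grip_width: 38.0
```

step_arm --targets '[[[0,0,0,0],[0,0,0,0],[0,0,0,0],[0,0,0,0],[0,0,0,0]]]'

```text
time: 61.58
tool_pos: [412.8, 268.1, 148.8]
tcp_rot: [2.684, 1.547, 1.287]
contact_force: [-0.4, 0.3, -0.8]
grip_width: 39.4
```

step_arm --targets '[[[-0.015,0,0,0],[-0.035,0,0,0],[-0.06,0,0,0],[-0.085,0,0,0],[-0.1,0,0,0]]]'

```text
time: 62.0
tool_pos: [412.7, 266.0, 251.3]
tcp_rot: [2.592, 1.545, 1.194]
contact_force: [0.9, 0.4, -0.1]
grip_width: 39.6
```

step_arm --targets '[[[0,0,0,0],[0,0,0,0],[0,0,0,0],[0,0,0,0],[0,0,0,0]]]'

```text
time: 62.42
tool_pos: [412.2, 265.8, 250.0]
tcp_rot: [2.666, 1.546, 1.268]
contact_force: [0.7, 0.2, -0.1]
grip_width: 39.5
```

step_arm --targets '[[[-0.01,-0.02,0.03,0],[-0.02,-0.04,0.06,0],[-0.02,-0.05,0.09,0],[-0.02,-0.05,0.12,0],[-0.02,-0.05,0.14,0]]]'

```text
time: 62.83
tool_pos: [386.4, 116.9, 266.0]
tcp_rot: [2.677, 1.547, 1.279]
contact_force: [0.6, 0.4, -0.2]
grip_width: 39.4
```

step_arm --targets '[[[0,0,0,0],[0,0,0,0],[0,0,0,0],[0,0,0,0],[0,0,0,0]]]'

```text
time: 63.25
tool_pos: [386.2, 117.8, 265.8]
tcp_rot: [2.7, 1.547, 1.304]
contact_force: [-0.3, 0.2, -0.7]
grip_width: 39.6
```

```bash
python3 - <<'E'
from h import *
c,W=lampW()
hsv=cv2.cvtColor(c,cv2.COLOR_RGB2HSV);h=hsv[...,0].astype(int)
for n,hue,x in(('green',63,535),('yellow',24,474),('red',178,413)):
    d=np.minimum(abs(h-hue),180-abs(h-hue)); m=(d<9)&(hsv[...,1]>120)&(W[...,1]>200)&(abs(W[...,0]-x)<30)&(W[...,2]>70)
    g=W[m]; print(n,len(g),rect(g),'zmax',np.percentile(g[:,2],99).round(1),[g[abs(g[:,2]-a)<12].mean(0)[0].round(1) for a in(95,145)])
_,W2=cap('top')
for n,b in dict(timer=(285,222,320,258),cup=(385,135,418,172),mug=(183,138,220,178),jar=(450,165,478,195)).items():
    p=box(W2,*b,15,130); print(n,rect(p))
cv2.imwrite('pics/s8.png',cv2.resize(c[170:310,230:430,::-1],(800,560),interpolation=cv2.INTER_CUBIC))
o=bot.get_obs(); print(o['time'],np.round(o['tool_pos']),o['contact_force'])
E
```

```text
lamp top 663 (array([693.2, 127.5]), array([ 58.7, 112. ]), 84.7)
lamp side 373 (array([694.5, 128.3]), array([ 60.9, 107.6]), 82.6)
green 129 (array([536.8, 296.5]), array([ 9.9, 76.6]), 9.8) zmax 178.0 [np.float64(531.9), np.float64(531.9)]
yellow 293 (array([472.5, 281.5]), array([83. , 27.7]), 88.4) zmax 176.9 [np.float64(476.7), np.float64(476.0)]
red 307 (array([416.6, 269.9]), array([12.4, 86.1]), 10.1) zmax 177.6 [np.float64(416.7), np.float64(416.7)]
timer (array([445.8,  -1.3]), array([61.2, 60.5]), 88.3)
cup (array([ 724.1, -318.6]), array([75.1, 77.1]), 73.6)
mug (array([712.3, 321.8]), array([100.6,  75.8]), 25.4)
jar (array([ 628.3, -518.4]), array([54.9, 52.7]), 73.1)
63.4 [386. 117. 266.] [-0.27700175  0.15782159  0.7043169 ]
```

View pics/s8.png

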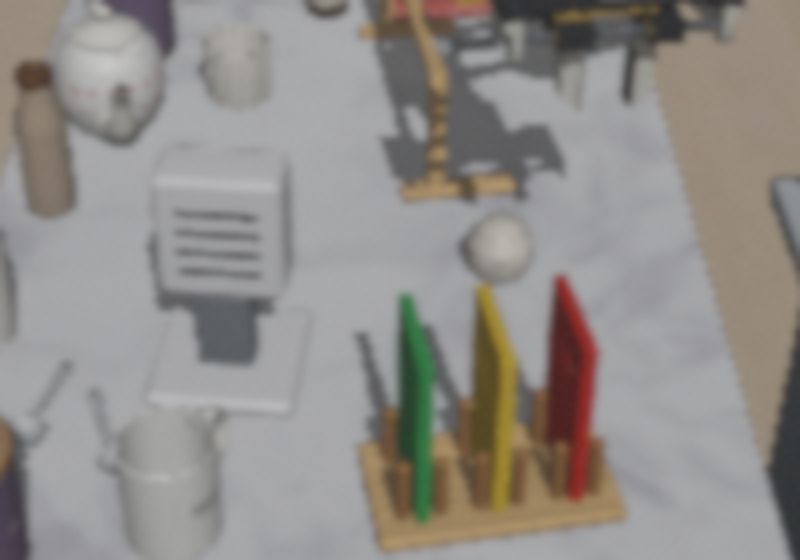

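All three boards stand in the rack at (415,410), (495,400) and (575,390). The lamp is upright, the bystanders haven't moved and the gripper is clear, so I'm handing in.

```bash
python3 -c "
from plant import bot
print(bot.close_job())"
```

```text
the job is handed in; nothing more can be done
None
```

All three boards were sanitised in the order green, yellow, red, then stood in the rack and released. The job was handed in at about 63 s. Each board was held square to the window, about 10 cm away, for about 2.5 s per side. Green is in slot 2, yellow in slot 1 and red in slot 0.

- **Lamp:** it was knocked about 4 cm aside as red arrived in front of it. I re-measured it and moved red to the new position before holding both sides. It still stands.
- **Last checks:** all three boards are upright, with tops at about 177 mm, which fits lower edges on the rack base. The bystanders moved less than 2 mm, within measuring noise. The gripper is clear of everything and the contact force is about 0 N.
- **Disagreements:** the top and side cameras differed by 2–3 mm in x on the lamp and rack. The tool's tilt had drifted to about 1.3° by the end. One automatic board-outline fit failed (about 37% overlap), so I checked alignment with a drawn overlay instead.

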